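# Make up the bread board and the condiment caddy

## Task

Make up the two sets for the table from what stands ready. The bread board gets the dark rye crispbread flat against its end rail, the golden wheat crispbread lapped over the rye's free long edge like a roof tile (overlapping by about a third of its width, its outer edge down on the board), and the butter pot in its round well; the caddy gets the salt shaker and the oil bottle, one to a compartment, whichever way round. Keep the open oil bottle upright and leave the pepper mill and the candle where they are.

Things in the scene. Friction and masses are not known exactly. Their poses are not given: they have to be found in the camera images.
- rye_slice: Dark brown rye crispbread, rigid, 110 (its x) x 54 (y) x 9 mm (z up), about 30 g; origin at the centre of its underside. Starts flat on the slab, long sides free: pinch it across the 54 mm. On the board its long axis lies along the board's x, one long side at the rail or at most about 10 mm off: centre at board x = 0, y about +63 mm.
- wheat_slice: Golden wheat crispbread; size, axes, origin as the rye; on the slab, the two swapped at random. Goes parallel to the rye on its well side, ends even within 12 mm, centres 36 mm apart (18 mm overlap; 29 to 46 will do). Let go level on the rye, it tips by itself, outer edge onto the board (about 14 degrees); under 27 mm apart it would stay flat on the rye, which is wrong.
- butter_pot: Small dark round butter pot with a steel rim, open, 50 mm across over its whole height of 29 mm, origin at the centre of its underside; stands on the worktop.
- salt: Salt shaker of clear glass with a grey cap, 44 mm across and 90 mm high (cap 34 mm across above z = 74 mm), origin at the centre of its underside; stands on the worktop.
- oil_bottle: Small dark green glass oil bottle, open, 92 mm high: 36 mm across up to z = 30 mm, above that to be treated as tapering evenly to 19 mm at the mouth; a grip with the fingertips about 30 mm up holds well, origin at the centre of its underside; stands on the worktop and must stay upright (never leaning more than about 35 degrees).
- bread_board: Bread board of brown wood, fixed, 130 (its x) x 220 (y) x 16 mm (z up); origin at the centre of its underside. Near its +y end a darker rail, 10 mm high, 12 mm wide, in two halves with a 72 mm notch at x = 0 for a finger; inner face at y = +94 mm. Round well for the pot: centre x = 0, y = -68 mm, 66 mm across, floor 8 mm above the worktop.
- caddy: Condiment caddy of pale wood, fixed, an open tray 76 (its x) x 146 (y) x 30 mm (z up) with low black wire handles at its ends (out to y = +-92 mm, 28 mm high); origin at the centre of its underside. A middle wall makes two compartments, each 64 (x) x 64 (y) mm inside, centred at x = 0, y = +35 and y = -35 mm; floor 6 mm above the worktop.
- slab: White marble slab 280 (its x) x 120 (y) x 12 mm on which the crispbread lies; fixed; origin at the centre of its underside.
- pepper: Bystander: tall brown wooden pepper mill, 58 mm across, 160 mm high, origin at the centre of its underside; loose, to be left alone.
- candle: Bystander: candle in a white jar, 79 mm across, 80 mm high, origin at the centre of its underside; loose, to be left alone.
There are look-alikes about, which are no part of the job. What is shaped like the salt but orange or purple is not meant.

How it is judged:
At the end, for the whole second after the job is handed in: Rye flat, within 15 mm of the rail; wheat lapped on it, centres 28.5 to 47 mm apart, tilted 7 to 26 degrees, both parallel to the rail within 10 degrees, ends centred within 13 (wheat 18) mm; pot on its well floor; salt and oil upright on the caddy floor, one per compartment; all released, at rest (y of rye_slice in the frame of bread_board between 0.052 and 0.07 m and x of rye_slice in the frame of bread_board between -0.013 and 0.013 m and z of rye_slice in the frame of bread_board below 0.02 m and angle between rye_slice's own z axis and vertical below 0.07 rad and angle between the x axis of each of rye_slice, wheat_slice and the x axis of bread_board, either way round below 0.17 rad and horizontal distance between wheat_slice and rye_slice between 0.0285 and 0.047 m and y of wheat_slice in the frame of bread_board between 0.005 and 0.042 m and x of wheat_slice in the frame of bread_board between -0.018 and 0.018 m and z of wheat_slice in the frame of bread_board between 0.018 and 0.03 m and angle between wheat_slice's own z axis and vertical between 0.12 and 0.45 rad and x of butter_pot in the frame of bread_board between -0.012 and 0.012 m and y of butter_pot in the frame of bread_board between -0.08 and -0.056 m and z of butter_pot in the frame of bread_board below 0.011 m and angle between each of butter_pot, salt, oil_bottle's own z axis and vertical below 0.1 rad and x of salt in the frame of caddy between -0.02 and 0.02 m and z of each of salt, oil_bottle in the frame of caddy below 0.01 m and x of oil_bottle in the frame of caddy between -0.02 and 0.02 m and ((y of salt in the frame of caddy between 0.015 and 0.055 m and y of oil_bottle in the frame of caddy between -0.055 and -0.015 m) or (y of oil_bottle in the frame of caddy between 0.015 and 0.055 m and y of salt in the frame of caddy between -0.055 and -0.015 m)) and linear speed of each of rye_slice, wheat_slice, butter_pot, salt, oil_bottle below 0.02 m/s); the robot touches nothing.
It fails at once if the pepper mill is disturbed (distance of pepper from where it was at the start of the episode above 0.02 m or angle between pepper's own z axis and vertical above 0.3 rad).
It fails at once if the candle is disturbed (distance of candle from where it was at the start of the episode above 0.02 m or angle between candle's own z axis and vertical above 0.3 rad).
It fails at once if the open oil bottle is tipped (angle between oil_bottle's own z axis and vertical above 0.6 rad).
It also fails if it takes over 134 s, if anything falls off the work surface, if the arm or the gripper's body presses on something with over 40 N, if the wrist force passes 120 N, or if a joint passes its speed limit or range.

## Robot

A 6-joint arm with a two-finger parallel gripper is mounted at the origin on the work surface; the furniture and walls round the work are solid. World frame = base frame: x ahead of the robot, y to its left, z up, the work surface at z = 0. Lengths are in m, angles in rad, forces in N, time in s.
With the tool pointing down it reaches from about 0.425 to 0.95 m from the base axis. Payload 3.5 kg.
Tool frame: the origin (TCP) lies midway between the tips of the shut fingers; the grasp point (between the pads) lies ctrl.grasp_offset behind it (ctrl.grasp_offset is the distance from the TCP to the grasp point, in m); x points along the fingers, y is the direction in which the jaws open and shut, and the axes are right-handed (so a half turn about x gives the same grasp; the last joint's range is limited). The gripper opens to 85 mm and grips with 20 to 120 N. Pads are 22 mm wide; open, the fingers measure 114 mm over their backs; the gripper's body (76 mm by 85 mm) begins 54 mm behind the grasp point. The pads swing forward as they close: fully open they stand 13 mm farther back than shut.
Start: joints at [-1.337, 0.286, 1.577, -0, 1.279, -0.15], TCP at [0.253, -0.626, 0.231] pointing down, gripper open.
Joint ranges: [-2.77, 2.77], [-0.9, 2.22], [0.21, 2.48], [-1.53, 4.67], [0.24, 2.81], [-2.84, 2.84]. Speed limits (rad/s): [2.79, 2.79, 3.14, 3.14, 3.14, 3.14].

## Interface

Orientations are given as a unit quaternion [x, y, z, w].
In Python, from plant import readout, read_camera, sign_off, ctrl gives the robot as it stands.
- The arm moves only by the tool drive_tool, never from a script. Its argument "steps" is a list of rows, each a list of 5 numbers: the shift along the tool's x, y, z in cm, then the turn about the tool's x in degrees, then the opening, from 0 (shut) to 1 (fully open). A call has 1 to 10 rows; each row shifts and turns the commanded pose from where the row before left it, along the tool's axes as they then stand; what a row does not reach is not made up. A row lasts 1/10 s, in which the tool goes at most 50 mm and 8.59 degrees, less where a joint would pass 70% of its speed; a pose out of reach is approached as far as the arm can. A call is refused whole if a number of a shift passes 5 or a number of a turn 8.59, either way. A call with a gripper value outside its range is refused whole. The fingers move at their own pace and stop on an object; "force" is the grip in N (left out, the last holds). Time passes only in rows, so rows that do not move let the fingers close. It gives the time, the measured TCP pose, the force and the opening at its end, in the units of the state.
- readout.get_state(): the state, without advancing time (a new reading comes with each control period).
- read_camera(name): name is "scene" or "top" or "wrist"; returns a dict with "frame" (420x560x3 uint8, red, green, blue), "vertical_fov" (degrees; the focal length in pixels is half the picture's height over the tangent of half this angle, whatever the lens; pixels are square), "cx", "cy" (the principal point, pixels), "k1" (the pictures are not rectified: a ray, as slopes to the right and down, at radius r is drawn at 1 + k1 r^2 times it, then the intrinsics apply), "eye" and "orientation" of the camera in the world. Camera axes: x right, y up, looking along -z (the intrinsics and any distortion apply to the point x, -y, -z); pixel columns grow to the right and rows downward; lengths in m; the calibration is good to about 2 mm. A picture is of the moment at which its call begins. There is no depth.
- sign_off(): hands the job in, once; it reports no verdict.
The state is a dict: "time": time; "qpos": joint angles; "dq": joint speeds; "joint_efforts": joint torques, N m; "eef_pos": TCP position; "tcp_rot": TCP orientation; "contact_force": force on the tool from outside, world axes, zero at the start; "wrist_torque": the same for the moment, N m; "opening": opening from 0.0 (shut) to 1.0 (fully open).
Only numpy, scipy, OpenCV 4.12 (cv2) and the standard library are available. Lean on these libraries where they do the work, as an engineer would, in place of code of your own. Each camera call takes 0.05 s, during which the arm holds its last target. There are 200 camera calls.

## Working session

There is one attempt and no reset: what is moved stays moved. The work goes in short steps, Python scripts to look and compute and a tool call to move; the robot and the scene stay as the last step left them, time stands still between calls to the robot, and variables do not carry over. Pictures are saved under pics/ and viewed, about 12 in all and at most 16, crops included, and the job is handed in when it is done.

Besides the shell and the picture viewer there is one more tool, called after ">>>" in YAML: its name, and indented under it one key for each argument. drive_tool: Moves the arm, as the interface text tells. Its arguments: {"type":"object","properties":{"steps":{"type":"array","items":{"type":"array","items":{"type":"number"}}},"force":{"type":"number"}},"required":["steps"]}

```bash
ls; mkdir -p pics; cat > h.py <<'E'
import numpy as np,cv2
from plant import readout, read_camera, sign_off, ctrl
from scipy.spatial.transform import Rotation as R
def cam(n):
    c=read_camera(n); return c
def save(c,name,crop=None,s=1):
    f=c["frame"][:,:,::-1]
    if crop: x0,y0,x1,y1=crop; f=f[y0:y1,x0:x1]
    if s!=1: f=cv2.resize(f,None,fx=s,fy=s,interpolation=cv2.INTER_CUBIC)
    cv2.imwrite("pics/"+name,f)
def foc(c): return 210/np.tan(np.radians(c["vertical_fov"])/2)
def ray(c,u,v):
    f=foc(c); d=np.array([(u-c["cx"])/f,(v-c["cy"])/f]); p=d.copy()
    for _ in range(20): p=d/(1+c["k1"]*(p@p))
    return R.from_quat(c["orientation"]).apply([p[0],-p[1],-1])
def px2w(c,u,v,z=0):
    r=ray(c,u,v); e=np.array(c["eye"]); return e+r*(z-e[2])/r[2]
def w2px(c,P):
    q=R.from_quat(c["orientation"]).inv().apply(np.array(P,float)-np.array(c["eye"]))
    p=np.array([q[0]/-q[2],-q[1]/-q[2]]); p=p*(1+c["k1"]*(p@p)); f=foc(c)
    return np.array([c["cx"]+f*p[0],c["cy"]+f*p[1]])
E
python3 - <<'E'
from h import *
print(ctrl.grasp_offset, readout.get_state())
import pickle
d={}
for n in("top","scene","wrist"):
    c=cam(n); d[n]=c; print(n,{k:v for k,v in c.items() if k!="frame"}); save(c,n+"0.png",s=1.4)
pickle.dump(d,open("c0.pkl","wb"))
E
```

```text
pics
0.0187 {'time': 0.0, 'qpos': array([-1.33702711e+00,  2.87208210e-01,  1.57819531e+00,  1.23439336e-06,
        1.27860646e+00, -1.50007574e-01]), 'dq': array([ 0.00173233, -0.00067569, -0.00066695,  0.00031219,  0.00127946,
        0.00101382]), 'joint_efforts': array([ 9.83092141e-04, -4.05975330e+01, -2.92627591e+01, -6.82951236e-05,
        5.71083860e-03, -1.37442633e-06]), 'eef_pos': array([ 0.25260376, -0.62523327,  0.22990891]), 'tcp_rot': array([-0.69409258, -0.13570813,  0.69416332, -0.13400029]), 'contact_force': array([-0.42298411,  0.15420103,  0.58562128]), 'wrist_torque': array([-0.00747724, -0.06243924,  0.00570113]), 'opening': 0.9977926674342271}
top {'vertical_fov': 50.52024018407343, 'cx': 280.75686736568895, 'cy': 210.07019206132705, 'k1': -0.037340219401866, 'eye': array([ 0.40785094, -0.03191317,  1.10514562]), 'orientation': array([ 0.05259326, -0.05275562, -0.70312296,  0.7071555 ])}
scene {'vertical_fov': 51.14826807174309, 'cx': 276.6412565975555, 'cy': 210.96626457725304, 'k1': -0.06795827046984086, 'eye': array([-0.23129408,  0.74857206,  0.54038312]), 'orientation': array([-0.20479521,  0.51117258,  0.77305971, -0.31486537])}
wrist {'vertical_fov': 71.19357400685388, 'cx': 280.31077535636587, 'cy': 205.04582553598888, 'k1': -0.06281903690191377, 'eye': array([ 0.32698558, -0.59551624,  0.37333685]), 'orientation': array([-0.1287915 ,  0.08798383, -0.55233646,  0.81889928])}
```

View pics/top0.png

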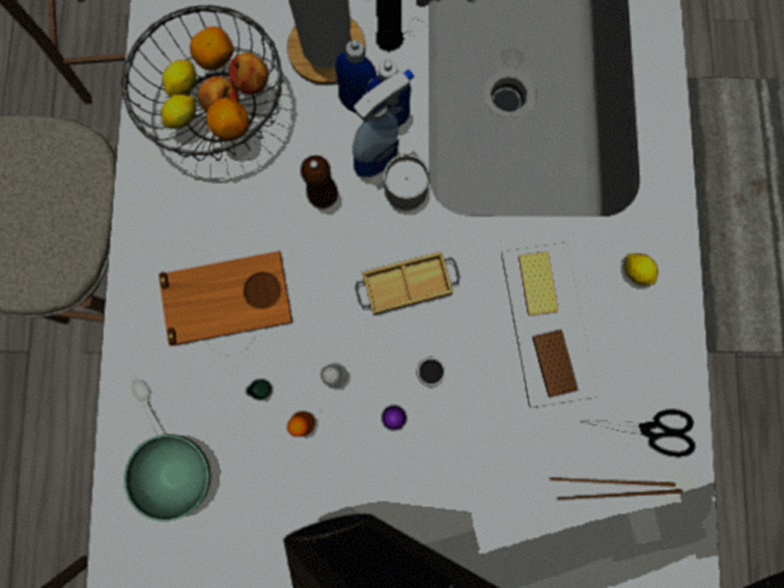

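View pics/scene0.png

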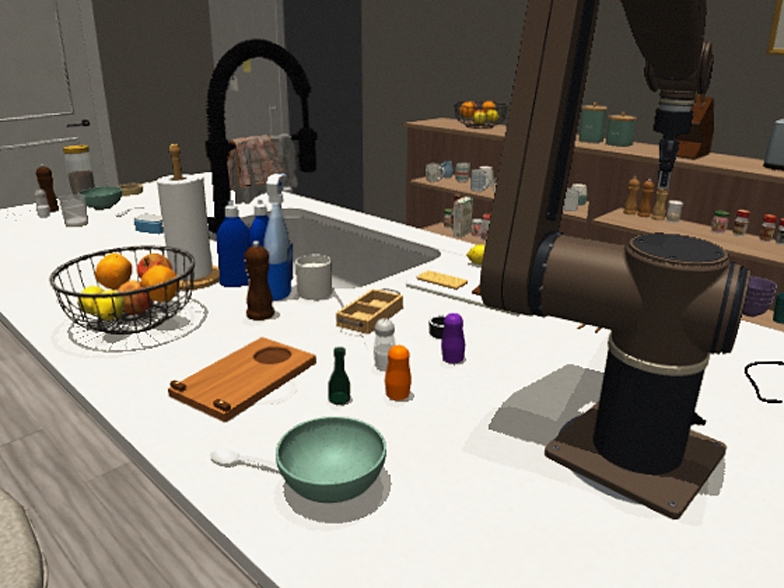

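The top picture (784 px, scale 1.4) shows the salt candidates: clear with grey cap (333,376), orange (300,423) and purple (393,418). I choose the clear one. The oil is the green bottle (260,389) and the pot is the dark disc (430,371), not the round well at (262,291). Wheat is golden (538,283) and rye is dark (555,362). The pepper is at (318,185) and the candle at (406,183). Next, close crops to check and measure.

```bash
python3 - <<'E'
from h import *
import pickle
d=pickle.load(open("c0.pkl","rb"));c=d["top"]
save(c,"cropL.png",(105,170,305,320),4); save(c,"cropR.png",(240,165,440,315),4)
E
```

```text
(no output)
```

View pics/cropL.png

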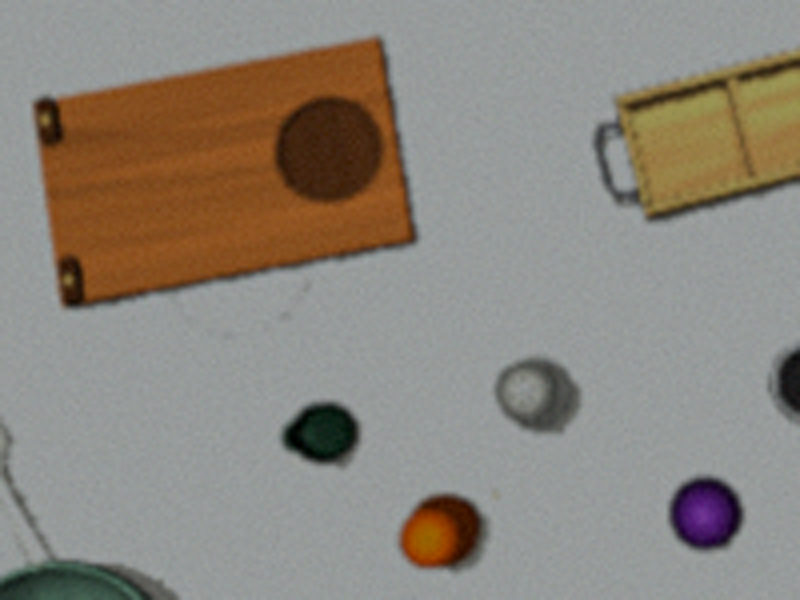

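View pics/cropR.png

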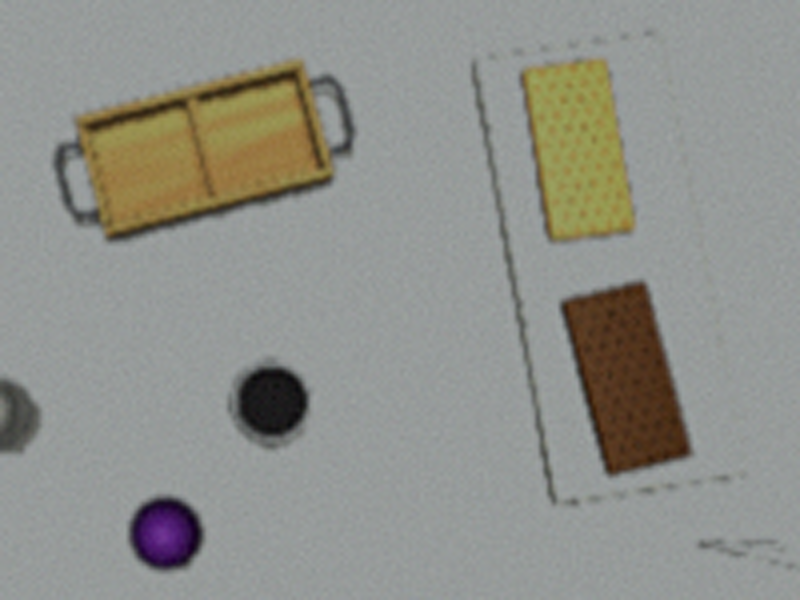

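Left crop: the salt is the clear glass with grey cap at (528,390), and it sits beside the orange shaker (430,535). The oil body is at (325,432) and the well at (330,150). Right crop: pot at (272,402), wheat centred at (579,150), rye at (627,378).

```bash
python3 - <<'E'
from h import *
import pickle
d=pickle.load(open("c0.pkl","rb"));c=d["top"]
L=lambda x,y,z:px2w(c,105+(x+.5)/4-.5,170+(y+.5)/4-.5,z)
Rr=lambda x,y,z:px2w(c,240+(x+.5)/4-.5,165+(y+.5)/4-.5,z)
def rect(n,P):
    P=np.array(P)[:,:2]; print(n,"c",P.mean(0).round(4),"edges",[(round(np.hypot(*e),4),round(np.degrees(np.arctan2(e[1],e[0])),1)) for e in np.roll(P,-1,0)-P])
rect("board",[L(35,100,.02),L(380,38,.016),L(414,240,.016),L(65,305,.02)])
print("well",L(330,150,.016))
rect("caddy",[Rr(78,120,.03),Rr(300,62,.03),Rr(330,180,.03),Rr(108,237,.03)])
rect("wheat",[Rr(524,70,.021),Rr(606,60,.021),Rr(634,232,.021),Rr(552,240,.021)])
rect("rye",[Rr(562,302,.021),Rr(645,283,.021),Rr(691,452,.021),Rr(610,474,.021)])
print("pot",Rr(272,402,.029)); print("salt",L(526,390,.09)); print("oil mouth",L(295,436,.092),"body",L(327,432,.03))
print("purple",Rr(166,534,.09),"orange",L(430,535,.09))
print("pepper",px2w(c,316/1.4,165/1.4,.16),"candle",px2w(c,406/1.4,182/1.4,.08))
s=readout.get_state();print(R.from_quat(s["tcp_rot"]).as_matrix().round(3))
# check salt/oil with scene
c=d["scene"]
print("scene: salt base",px2w(c,384/1.4,365/1.4,0),"oil base",px2w(c,339/1.4,400/1.4,0))
E
```

```text
board c [0.5645 0.2658] edges [(np.float64(0.2176), np.float64(-79.1)), (np.float64(0.1293), np.float64(-168.8)), (np.float64(0.2165), np.float64(101.1)), (np.float64(0.1301), np.float64(11.7))]
well [0.57753215 0.20063123 0.016     ]
caddy c [ 0.5896 -0.0559] edges [(np.float64(0.1415), np.float64(-74.8)), (np.float64(0.0757), np.float64(-166.3)), (np.float64(0.1399), np.float64(104.8)), (np.float64(0.0747), np.float64(14.9))]
wheat c [ 0.5922 -0.2881] edges [(np.float64(0.0519), np.float64(-82.6)), (np.float64(0.1089), np.float64(-172.7)), (np.float64(0.051), np.float64(95.9)), (np.float64(0.1075), np.float64(7.8))]
rye c [ 0.4523 -0.3134] edges [(np.float64(0.0527), np.float64(-77.0)), (np.float64(0.1053), np.float64(-166.5)), (np.float64(0.0514), np.float64(105.0)), (np.float64(0.1071), np.float64(14.3))]
pot [ 0.43616408 -0.09700173  0.029     ]
salt [0.42910592 0.06863598 0.09      ]
oil mouth [0.40234589 0.19836205 0.092     ] body [0.40453647 0.19332134 0.03      ]
purple [ 0.36063851 -0.03367035  0.09      ] orange [0.34800229 0.12091709 0.09      ]
pepper [0.75627051 0.0917116  0.16      ] candle [ 0.75607528 -0.05276516  0.08      ]
[[-0.     0.374 -0.927]
 [ 0.002 -0.927 -0.374]
 [-1.    -0.002 -0.   ]]
scene: salt base [0.43179425 0.06915746 0.        ] oil base [0.40406342 0.20040867 0.        ]
```

```bash
cat > go.py <<'E'
import sys
from h import *
def go(x,y,z,jaw=None):
    s=readout.get_state(); M=R.from_quat(s["tcp_rot"]).as_matrix(); p=s["eef_pos"]
    d=M.T@(np.array([x,y,z])-p)*100
    j=np.degrees(np.arctan2(M[1,1],M[0,1]))
    print("shift cm",d.round(2),"jaw now",j.round(1),"turn",None if jaw is None else round((j-jaw+90)%180-90,1),"op",round(s["opening"],3),"t",s["time"],"tilt",round(-M[2,0],4),"F",s["contact_force"].round(1))
if __name__=="__main__": go(*map(float,sys.argv[1:]))
E
python3 go.py .4523 -.3134 .13 -76.2
```

```text
shift cm [ 10.07 -21.43 -30.19] jaw now -68.0 turn 8.2 op 1.0 t 0.15 tilt 1.0 F [-0.1 -0.   0.3]
```

>>> drive_tool:
  steps:
    - [1.12, -2.38, -3.35, 0, 0.9]
    - [1.12, -2.38, -3.35, 0, 0.9]
    - [1.12, -2.38, -3.35, 0, 0.9]
    - [1.12, -2.38, -3.35, 0, 0.9]
    - [1.12, -2.38, -3.35, 0, 0.9]
    - [1.12, -2.38, -3.35, 0, 0.9]
    - [1.12, -2.38, -3.35, 0, 0.9]
    - [1.12, -2.38, -3.35, 0, 0.9]
    - [1.12, -2.38, -3.35, 0, 0.9]
    - [0, 0, 0, 8.2, 0.9]
  force: 30

```text
time: 1.15
eef_pos: [0.4527, -0.3092, 0.128]
tcp_rot: [-0.701, -0.087, 0.703, -0.084]
contact_force: [0.1, -0.0, -0.3]
opening: 0.903
```

```bash
python3 - <<'E'
from h import *
from go import go
c=cam("wrist"); save(c,"w1.png",s=1.4)
go(.4523,-.3134,.009,-76.2)
import pickle; pickle.dump(c,open("w1.pkl","wb"))
E
```

```text
shift cm [11.99  0.23  0.05] jaw now -76.5 turn -0.3 op 0.899 t 1.2 tilt 1.0 F [0.2 0.4 0.2]
```

View pics/w1.png

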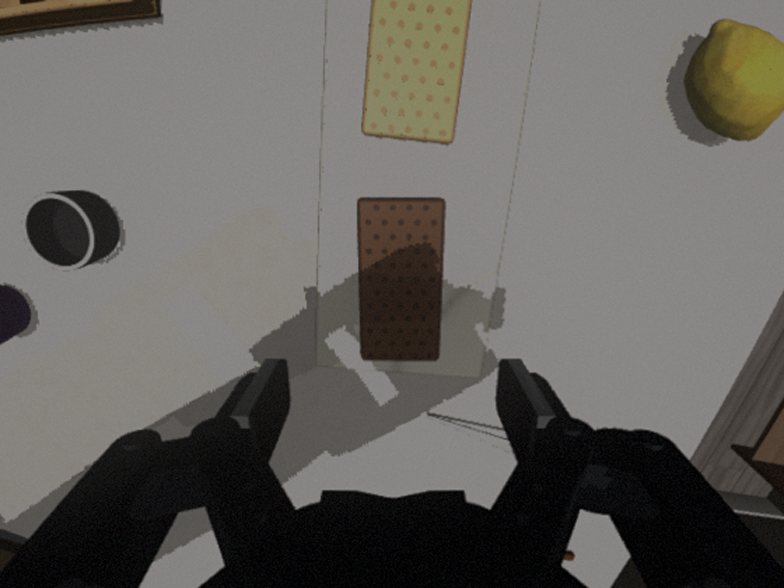

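The rye lies squarely ahead between the fingers, corners (359,199), (445,199), (439,360), (361,359). Wheat's near end is at (363,134)-(452,142), and the pot rim centre is at (60,230).

```bash
python3 - <<'E'
from h import *
from go import go
import pickle
c=pickle.load(open("w1.pkl","rb"))
W=lambda x,y,z:px2w(c,x/1.4,y/1.4,z)
P=np.array([W(359,199,.021),W(445,199,.021),W(439,360,.021),W(361,359,.021)])[:,:2]
m=P.mean(0); a=(P[0]+P[1]-P[2]-P[3]); ang=np.degrees(np.arctan2(a[1],a[0]))
print(m,ang,np.hypot(*a)/2,np.hypot(*(P[0]-P[1])),np.hypot(*(P[2]-P[3])))
print("pot",W(60,230,.029),"wheat end",W(363,134,.021),W(452,142,.021))
go(m[0],m[1],.009,ang-90)
E
```

```text
[ 0.45452235 -0.31365458] 13.563373447066523 0.10755383420438276 0.051652816514779196 0.053154676798016894
pot [ 0.44025469 -0.09811247  0.029     ] wheat end [ 0.53734475 -0.27012186  0.021     ] [ 0.54546312 -0.32109574  0.021     ]
shift cm [11.99  0.31 -0.16] jaw now -76.5 turn -0.1 op 0.899 t 1.2 tilt 1.0 F [0.2 0.4 0.2]
```

>>> drive_tool:
  steps:
    - [3, 0.3, -0.1, 0, 0.85]
    - [3, 0, 0, 0, 0.85]
    - [3, 0, 0, 0, 0.85]
    - [1.5, 0, 0, 0, 0.85]
    - [1.0, 0, 0, 0, 0.85]
    - [0.5, 0, 0, 0, 0.85]
    - [0, 0, 0, 0, 0.85]

```text
time: 1.9
eef_pos: [0.454, -0.3175, 0.0108]
tcp_rot: [0.702, 0.085, -0.702, 0.085]
contact_force: [0.2, -0.1, 1.1]
opening: 0.849
```

>>> drive_tool:
  steps:
    - [0, 0, 0, 0, 0.5]
    - [0, 0, 0, 0, 0.5]
    - [0, 0, 0, 0, 0.5]
    - [0, 0, 0, 0, 0.5]
    - [0, 0, 0, 0, 0.5]
  force: 30

```text
time: 2.4
eef_pos: [0.4548, -0.318, 0.0121]
tcp_rot: [0.703, 0.084, -0.701, 0.086]
contact_force: [0.5, 0.1, 5.3]
opening: 0.621
```

>>> drive_tool:
  steps:
    - [-2, 0, 0, 0, 0.5]
    - [-4, 0, 0, 0, 0.5]
    - [-4, 0, 0, 0, 0.5]
    - [-4, 0, 0, 0, 0.5]
    - [0, 0, 0, 0, 0.5]

```text
time: 2.9
eef_pos: [0.4567, -0.3198, 0.1575]
tcp_rot: [0.705, 0.081, -0.699, 0.089]
contact_force: [-0.0, -0.9, -0.4]
opening: 0.618
```

```bash
python3 go.py .5525 .3266 .15 -78.8
```

```text
shift cm [  0.25 -60.49 -24.72] jaw now -76.2 turn 2.6 op 0.618 t 2.9 tilt 0.9999 F [-0.  -0.9 -0.4]
```

>>> drive_tool:
  steps:
    - [0, -3.78, -1.545, 0, 0.5]
    - [0, -3.78, -1.545, 0, 0.5]
    - [0, -3.78, -1.545, 0, 0.5]
    - [0, -3.78, -1.545, 0, 0.5]
    - [0, -3.78, -1.545, 0, 0.5]
    - [0, -3.78, -1.545, 0, 0.5]
    - [0, -3.78, -1.545, 0, 0.5]
    - [0, -3.78, -1.545, 0, 0.5]
    - [0, -3.78, -1.545, 0, 0.5]
    - [0, -3.78, -1.545, 0, 0.5]

```text
time: 3.9
eef_pos: [0.5129, 0.0887, 0.1493]
tcp_rot: [-0.701, -0.085, 0.703, -0.085]
contact_force: [0.0, 0.1, -0.7]
opening: 0.621
```

>>> drive_tool:
  steps:
    - [0, -3.78, -1.545, 0, 0.5]
    - [0, -3.78, -1.545, 0, 0.5]
    - [0, -3.78, -1.545, 0, 0.5]
    - [0, -3.78, -1.545, 0, 0.5]
    - [0, -3.78, -1.545, 0, 0.5]
    - [0, -3.78, -1.545, 0, 0.5]
    - [0, 0, 0, 2.6, 0.5]
    - [0, 0, 0, 0, 0.5]
    - [0, 0, 0, 0, 0.5]

```text
time: 4.8
eef_pos: [0.549, 0.3288, 0.1492]
tcp_rot: [-0.703, -0.069, 0.704, -0.07]
contact_force: [-0.1, 1.0, -0.9]
opening: 0.617
```

```bash
python3 - <<'E'
from h import *
from go import go
c=cam("wrist"); save(c,"w2.png",s=1.4)
go(.5525,.3266,.0165,-78.8)
import pickle; pickle.dump(c,open("w2.pkl","wb"))
E
```

```text
shift cm [13.3   0.24 -0.31] jaw now -78.8 turn -0.0 op 0.617 t 4.85 tilt 1.0 F [0.3 0.7 0.1]
```

View pics/w2.png

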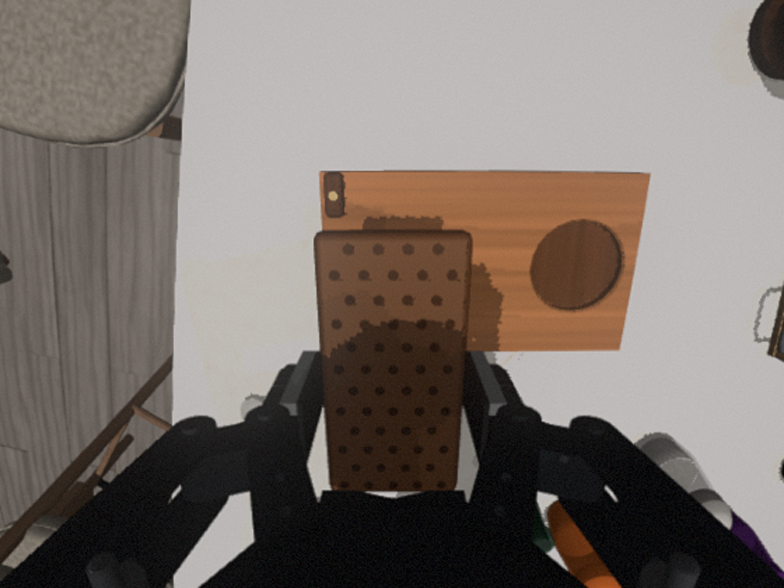

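The rye is held level at (393,360). The board shows corners (320,171), (649,173), (620,350), rail inner face at x≈345, and well centre at (577,264).

```bash
python3 - <<'E'
from h import *
from go import go
import pickle
c=pickle.load(open("w2.pkl","rb"))
W=lambda x,y,z:px2w(c,x/1.4,y/1.4,z)
A,B,C=W(320,171,.016),W(649,173,.016),W(620,350,.016)
e=B-A; f=B-C; print("y ang",np.degrees(np.arctan2(-e[1],-e[0])),np.hypot(*e[:2]),"x ang",np.degrees(np.arctan2(f[1],f[0])),np.hypot(*f[:2]))
well=W(577,264,.016); print("well",well)
th=np.radians(11.2); X=np.array([np.cos(th),np.sin(th)]);Y=np.array([-np.sin(th),np.cos(th)])
for n,o in(("well",well[:2]+.068*Y),("A",A[:2]-.065*X-.11*Y),("B",B[:2]-.065*X+.11*Y),("C",C[:2]+.065*X+.11*Y)): print(n,o)
r=W(345,195,.026)[:2]; print("rail inner, rel 1st board est y",(r-[.5645,.2658])@Y)
z=.1585;P=[W(315,232,z),W(471,232,z),W(457,490,z),W(332,490,z)]
m=np.mean(P,0);print("slice",m,np.hypot(*(P[0]-P[3])[:2]),np.hypot(*(P[0]-P[1])[:2]))
E
```

```text
y ang 101.37278675530648 0.2186797560577149 x ang 12.161605228893306 0.13070794489152882
well [0.58137048 0.20279812 0.016     ]
well [0.56816255 0.26950307]
A [0.56581201 0.26827354]
B [0.56620229 0.26969771]
C [0.56595196 0.26741196]
rail inner, rel 1st board est y 0.09520271258576235
slice [0.55073194 0.32882915 0.1585    ] 0.10811488214543845 0.05137172151721046
```

>>> drive_tool:
  steps:
    - [3.5, 0, -0.35, 0, 0.5]
    - [3.5, 0, 0, 0, 0.5]
    - [3, 0, 0, 0, 0.5]
    - [1.8, 0, 0, 0, 0.5]
    - [0.8, 0, 0, 0, 0.5]
    - [0.4, 0, 0, 0, 0.5]
    - [0, 0, 0, 0, 0.5]
    - [0, 0, 0, 0, 0.5]

```text
time: 5.65
eef_pos: [0.5544, 0.3304, 0.0223]
tcp_rot: [0.705, 0.069, -0.703, 0.069]
contact_force: [0.2, -0.2, 0.5]
opening: 0.619
```

```bash
python3 go.py .5525 .3288 .0165 -78.6
```

```text
shift cm [0.58 0.12 0.22] jaw now -78.8 turn -0.2 op 0.619 t 5.65 tilt 1.0 F [ 0.2 -0.2  0.5]
```

>>> drive_tool:
  steps:
    - [0.25, 0, 0.1, 0, 0.5]
    - [0.2, 0, 0, 0, 0.5]
    - [0.1, 0, 0, 0, 0.5]
    - [0, 0, 0, 0, 0.5]

```text
time: 6.05
eef_pos: [0.5525, 0.33, 0.0162]
tcp_rot: [0.704, 0.069, -0.704, 0.069]
contact_force: [-1.9, -0.8, 5.0]
opening: 0.62
```

Contact with 5 N; release and rise.

>>> drive_tool:
  steps:
    - [0, 0, 0, 0, 0.75]
    - [0, 0, 0, 0, 0.75]
    - [0, 0, 0, 0, 0.75]
    - [-1, 0, 0, 0, 0.75]
    - [-3, 0, 0, 0, 0.75]
    - [-4, 0, 0, 0, 0.8]
    - [-5, 0, 0, 0, 0.85]
    - [0, 0, 0, 0, 0.85]

```text
time: 6.85
eef_pos: [0.5572, 0.3319, 0.1555]
tcp_rot: [0.71, 0.071, -0.698, 0.067]
contact_force: [0.8, -0.7, 0.5]
opening: 0.848
```

```bash
python3 - <<'E'
from h import *
from go import go
c=cam("wrist"); save(c,"w3.png",s=1.4)
go(.5945,-.2885,.13,-82.4)
import pickle; pickle.dump(c,open("w3.pkl","wb"))
E
```

```text
shift cm [ 1.94 61.54  8.21] jaw now -78.8 turn 3.6 op 0.851 t 6.9 tilt 0.9999 F [-0.4 -0.3  0. ]
```

View pics/w3.png

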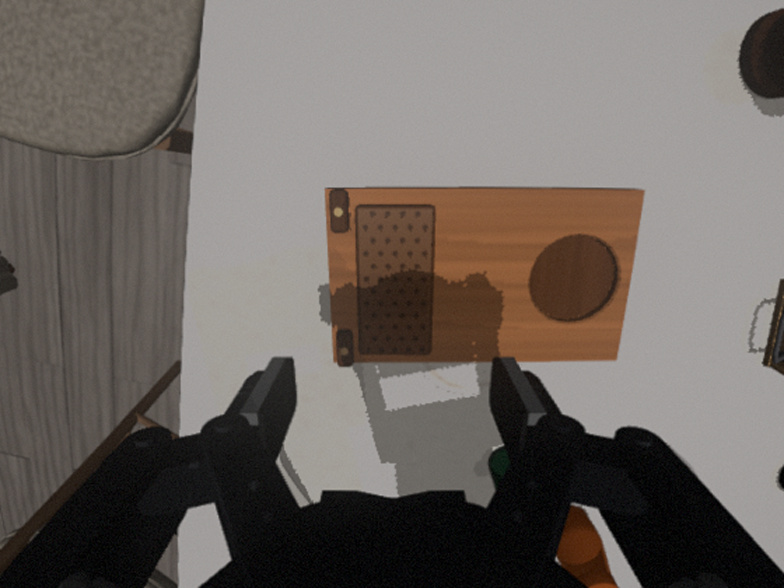

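The rye is flat beside the rail at (395,280), parallel, with a gap of a few mm. Corners are (357,205), (435,205), (432,353), (357,354); board corners are (325,188), (644,190), (617,359), (334,362). Measuring it and starting for the wheat.

```bash
cat > bd.py <<'E'
from h import *
def frame(c,px):  # board corners px (full-res*1.4): +x+y, +x-y, -x-y, -x+y at z=.016
    P=[px2w(c,x/1.4,y/1.4,.016)[:2] for x,y in px]
    o=np.mean(P,0); y=P[0]+P[3]-P[1]-P[2]; y/=np.hypot(*y); print("board",o,np.degrees(np.arctan2(-y[0],y[1])))
    return o,np.array([y[1],-y[0]]),y
E
python3 - <<'E'
from bd import *
import pickle
c=pickle.load(open("w3.pkl","rb"))
o,X,Y=frame(c,[(325,188),(644,190),(617,359),(334,362)])
P=np.array([px2w(c,x/1.4,y/1.4,.025)[:2] for x,y in((357,205),(435,205),(432,353),(357,354))])
for p in P: print("corner",(p-o)@X,(p-o)@Y)
m=P.mean(0);print(m,"rye in board",(m-o)@X,(m-o)@Y)
E
```

```text
board [0.56599269 0.26836167] 11.456295703439302
corner 0.0545274542426435 0.08786284683453735
corner 0.05431941143618267 0.03623430292407322
corner -0.05334571719298731 0.03569757131898889
corner -0.0539833869646416 0.09107799749203961
[0.55390746 0.32990565] rye in board 0.00037944038029934755 0.06271817964240978
```

>>> drive_tool:
  steps:
    - [0.1, 4.4, 0.586, 0, 0.85]
    - [0.1, 4.4, 0.586, 0, 0.85]
    - [0.1, 4.4, 0.586, 0, 0.85]
    - [0.1, 4.4, 0.586, 0, 0.85]
    - [0.1, 4.4, 0.586, 0, 0.85]
    - [0.1, 4.4, 0.586, 0, 0.85]
    - [0.1, 4.4, 0.586, 0, 0.85]
    - [0.1, 4.4, 0.586, 0, 0.85]
    - [0.1, 4.4, 0.586, 0, 0.85]
    - [0.1, 4.4, 0.586, 0, 0.85]

```text
time: 7.9
eef_pos: [0.5791, -0.1148, 0.1338]
tcp_rot: [-0.703, -0.069, 0.704, -0.069]
contact_force: [-0.5, -1.0, -0.1]
opening: 0.85
```

>>> drive_tool:
  steps:
    - [0.2, 4.4, 0.586, 0, 0.85]
    - [0.2, 4.4, 0.586, 0, 0.85]
    - [0.2, 4.4, 0.586, 0, 0.85]
    - [0.3, 4.4, 0.586, 0, 0.85]
    - [0, 0, 0, 3.6, 0.85]
    - [0, 0, 0, 0, 0.85]
    - [0, 0, 0, 0, 0.85]

```text
time: 8.6
eef_pos: [0.5906, -0.2897, 0.1248]
tcp_rot: [-0.705, -0.048, 0.706, -0.047]
contact_force: [0.1, 0.6, -0.6]
opening: 0.847
```

```bash
python3 - <<'E'
from h import *
from go import go
c=cam("wrist"); save(c,"w4.png",s=1.4)
go(.594,-.2885,.015,-82.4)
import pickle; pickle.dump(c,open("w4.pkl","wb"))
E
```

```text
shift cm [11.01 -0.03 -0.34] jaw now -82.3 turn 0.1 op 0.85 t 8.65 tilt 1.0 F [-0.4  0.3  0.7]
```

View pics/w4.png

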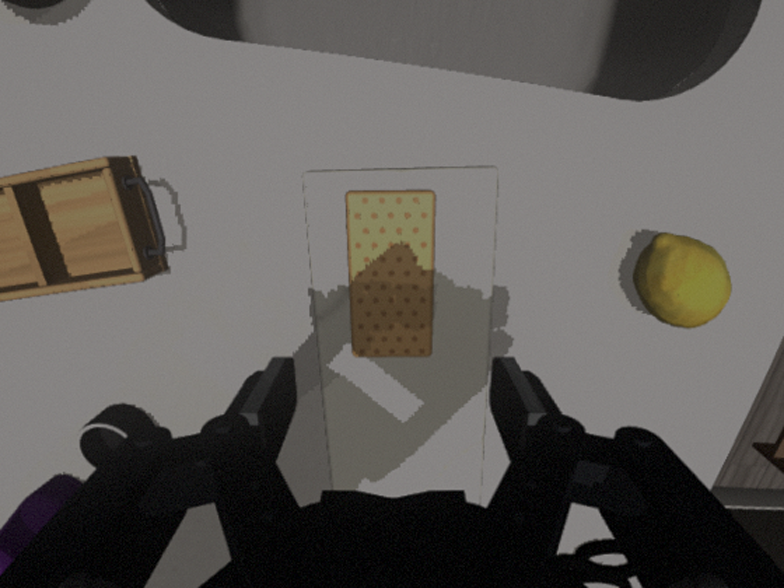

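The rye measures board x = 0, y = 62.7 mm. Here the wheat is squarely between the jaws, corners (347,191), (435,191), (432,356), (353,356).

```bash
python3 - <<'E'
from h import *
from go import go
import pickle
c=pickle.load(open("w4.pkl","rb"))
P=np.array([px2w(c,x/1.4,y/1.4,.021)[:2] for x,y in((347,191),(435,191),(432,356),(353,356))])
m=P.mean(0); a=P[0]+P[1]-P[2]-P[3]; ang=np.degrees(np.arctan2(a[1],a[0])); print(m,ang)
go(m[0]-.001,m[1]-.001,.015,ang-90)
E
```

```text
[ 0.59573326 -0.28816609] 8.132712365027933
shift cm [11.01  0.05 -0.4 ] jaw now -82.3 turn -0.4 op 0.85 t 8.65 tilt 1.0 F [-0.4  0.3  0.7]
```

>>> drive_tool:
  steps:
    - [3, 0, -0.4, 0, 0.8]
    - [3, 0, 0, 0, 0.8]
    - [2.5, 0, 0, 0, 0.8]
    - [1.5, 0, 0, 0, 0.8]
    - [0.5, 0, 0, 0, 0.8]
    - [0, 0, 0, 0, 0.8]
    - [0, 0, 0, 0, 0.8]

```text
time: 9.35
eef_pos: [0.5962, -0.2904, 0.0226]
tcp_rot: [0.706, 0.046, -0.705, 0.048]
contact_force: [0.5, -0.3, 0.3]
opening: 0.798
```

```bash
python3 go.py .5947 -.2892 .0145 -82
```

```text
shift cm [ 0.81 -0.14  0.14] jaw now -82.4 turn -0.4 op 0.798 t 9.35 tilt 1.0 F [ 0.5 -0.3  0.3]
```

>>> drive_tool:
  steps:
    - [0.4, 0, 0.1, 0, 0.8]
    - [0.3, 0, 0, 0, 0.8]
    - [0, 0, 0, 0, 0.5]
    - [0, 0, 0, 0, 0.5]
    - [0, 0, 0, 0, 0.5]
    - [0, 0, 0, 0, 0.5]
    - [0, 0, 0, 0, 0.5]
  force: 30

```text
time: 10.05
eef_pos: [0.5944, -0.2903, 0.0143]
tcp_rot: [0.706, 0.047, -0.705, 0.047]
contact_force: [0.1, -0.1, 2.4]
opening: 0.618
```

>>> drive_tool:
  steps:
    - [-1, 0, 0, 0, 0.5]
    - [-3, 0, 0, 0, 0.5]
    - [-4, 0, 0, 0, 0.5]
    - [-4, 0, 0, 0, 0.5]
    - [-2, 0, 0, 0, 0.5]
    - [0, 0, 0, 0, 0.5]

```text
time: 10.65
eef_pos: [0.5965, -0.2915, 0.1597]
tcp_rot: [0.708, 0.045, -0.703, 0.049]
contact_force: [1.3, -0.7, -0.0]
opening: 0.614
```

```bash
python3 go.py .560 .295 .15 -78.5
```

```text
shift cm [  0.63 -58.62  -4.13] jaw now -82.4 turn -3.9 op 0.614 t 10.65 tilt 1.0 F [ 1.3 -0.7 -0. ]
```

>>> drive_tool:
  steps:
    - [0, -4.19, -0.295, 0, 0.5]
    - [0, -4.19, -0.295, 0, 0.5]
    - [0, -4.19, -0.295, 0, 0.5]
    - [0, -4.19, -0.295, 0, 0.5]
    - [0, -4.19, -0.295, 0, 0.5]
    - [0, -4.19, -0.295, 0, 0.5]
    - [0, -4.19, -0.295, 0, 0.5]
    - [0, -4.19, -0.295, 0, 0.5]
    - [0, -4.19, -0.295, 0, 0.5]
    - [0, -4.19, -0.295, 0, 0.5]

```text
time: 11.65
eef_pos: [0.5664, 0.1308, 0.1519]
tcp_rot: [-0.704, -0.047, 0.707, -0.047]
contact_force: [0.4, -0.5, -0.9]
opening: 0.616
```

>>> drive_tool:
  steps:
    - [0, -4.19, -0.295, 0, 0.5]
    - [0, -4.19, -0.295, 0, 0.5]
    - [0, -4.19, -0.295, 0, 0.5]
    - [0, -4.19, -0.295, 0, 0.5]
    - [0, 0, 0, -3.9, 0.5]
    - [4, 0, 0, 0, 0.5]
    - [4, 0, 0, 0, 0.5]
    - [0, 0, 0, 0, 0.5]
    - [0, 0, 0, 0, 0.5]

```text
time: 12.55
eef_pos: [0.5562, 0.2964, 0.0721]
tcp_rot: [-0.702, -0.07, 0.705, -0.071]
contact_force: [0.8, -0.6, 0.5]
opening: 0.612
```

```bash
python3 - <<'E'
from h import *
from go import go
c=cam("wrist"); save(c,"w5.png",s=1.4)
go(.5598,.2937,.030,-78.5)
print(readout.get_state()["eef_pos"])
import pickle; pickle.dump(c,open("w5.pkl","wb"))
E
```

```text
shift cm [ 4.45  0.34 -0.12] jaw now -78.5 turn -0.0 op 0.616 t 12.6 tilt 1.0 F [ 0.7  0.2 -0.5]
[0.55795945 0.29684401 0.07448175]
```

View pics/w5.png

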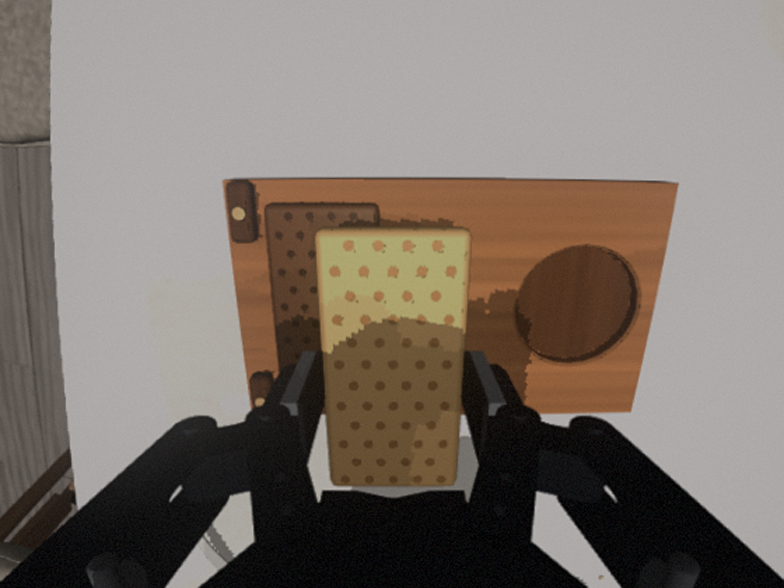

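The wheat is held level above the lap position, corners (317,230), (470,230), (457,484), (332,484). The rye's far edge is at (266,204)-(379,204). Computing the relative offset in this one image.

```bash
python3 - <<'E'
from h import *
import pickle
c=pickle.load(open("w5.pkl","rb"))
W=lambda x,y,z:px2w(c,x/1.4,y/1.4,z)[:2]
th=np.radians(11.4);X=np.array([np.cos(th),np.sin(th)]);Y=np.array([-X[1],X[0]])
z=.0745+.0067
P=[W(317,230,z),W(470,230,z),W(457,484,z),W(332,484,z)];m=np.mean(P,0)
print("wheat",m,np.hypot(*(P[0]-P[1])),np.hypot(*(P[0]-P[3])))
r=(W(266,204,.025)+W(379,204,.025))/2-.055*X
print("rye",r,"rel x,y",(m-r)@X,(m-r)@Y)
s=readout.get_state();print(s["eef_pos"],"tcp rel",(s["eef_pos"][:2]-r)@Y)
E
```

```text
wheat [0.55973603 0.29666717] 0.05036232497853329 0.10589217052620098
rye [0.55305131 0.32880128] rel x,y 0.0002012960554690687 -0.03282141764398392
[0.55795945 0.29684401 0.07448175] tcp rel -0.03229691713564365
```

>>> drive_tool:
  steps:
    - [1.5, 0.45, 0, 0, 0.5]
    - [1.5, 0, 0, 0, 0.5]
    - [0.8, 0, 0, 0, 0.5]
    - [0.3, 0, 0, 0, 0.5]
    - [0, 0, 0, 0, 0.5]
    - [0, 0, 0, 0, 0.5]
    - [0, 0, 0, 0, 0.5]

```text
time: 13.3
eef_pos: [0.5591, 0.2927, 0.0337]
tcp_rot: [0.704, 0.071, -0.703, 0.071]
contact_force: [-0.1, -0.6, 0.3]
opening: 0.614
```

```bash
python3 go.py .5600 .2922 .0283 -78.5
```

```text
shift cm [ 0.54  0.07 -0.08] jaw now -78.5 turn -0.0 op 0.614 t 13.3 tilt 1.0 F [-0.1 -0.6  0.3]
```

>>> drive_tool:
  steps:
    - [0.25, 0, 0, 0, 0.5]
    - [0.2, 0, 0, 0, 0.5]
    - [0, 0, 0, 0, 0.5]
    - [0, 0, 0, 0, 0.5]

```text
time: 13.7
eef_pos: [0.5585, 0.2924, 0.0284]
tcp_rot: [-0.703, -0.071, 0.704, -0.071]
contact_force: [0.9, -0.6, -1.1]
opening: 0.615
```

>>> drive_tool:
  steps:
    - [0, 0, 0, 0, 0.75]
    - [0, 0, 0, 0, 0.75]
    - [0, 0, 0, 0, 0.75]
    - [0, 0, 0, 0, 0.75]
    - [-1, 0, 0, 0, 0.75]
    - [-3, 0, 0, 0, 0.75]
    - [-4, 0, 0, 0, 0.75]
    - [-4, 0, 0, 0, 0.75]
    - [0, 0, 0, 0, 0.75]
    - [0, 0, 0, 0, 0.75]

```text
time: 14.7
eef_pos: [0.5596, 0.2928, 0.1511]
tcp_rot: [0.705, 0.071, -0.702, 0.07]
contact_force: [-0.4, -0.5, -1.2]
opening: 0.75
```

```bash
python3 - <<'E'
from h import *
from go import go
c=cam("wrist"); save(c,"w6.png",s=1.4)
print(readout.get_state()["eef_pos"])
go(.4315,.069,.14,12)
import pickle; pickle.dump(c,open("w6.pkl","wb"))
E
```

```text
[0.55841317 0.29240872 0.14891565]
shift cm [ 0.88 19.36 16.89] jaw now -78.5 turn 89.5 op 0.749 t 14.75 tilt 1.0 F [0.3 0.1 0.2]
```

View pics/w6.png

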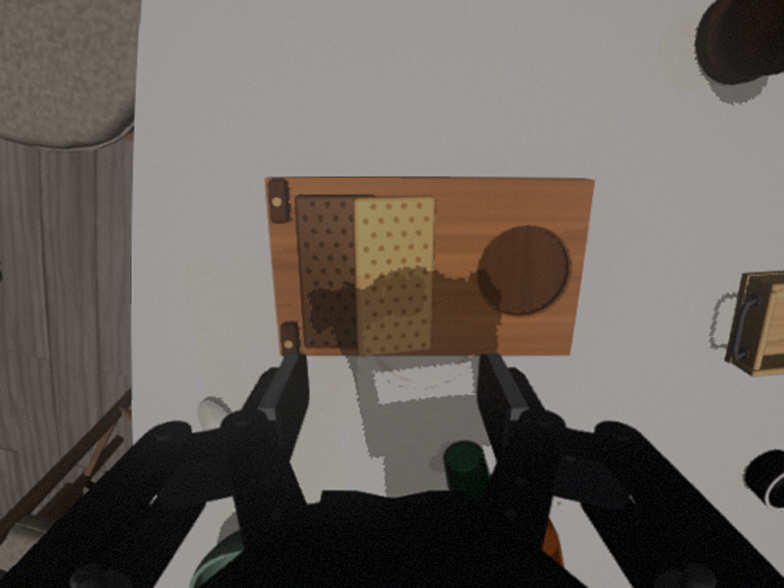

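The wheat is lapped over the rye's free edge, left edge x=355 and right edge x≈433, rows 197-355; rye spans 297-355+. Measuring the tilt and spacing.

```bash
python3 - <<'E'
from bd import *
import pickle
c=pickle.load(open("w6.pkl","rb"))
o,X,Y=frame(c,[(265,178),(593,180),(570,355),(281,355)])
W=lambda x,y,z:(lambda p:((p-o)@X,(p-o)@Y))(px2w(c,x/1.4,y/1.4,z)[:2])
print("rye L",W(297,196,.025),W(305,347,.025))
print("wheat L",W(355,198,.0365),W(358,355,.0365),"R tilted",W(435,197,.025),W(430,350,.025),"R flat",W(435,197,.034))
E
```

```text
board [0.56568291 0.26855526] 11.354233905561514
rye L (np.float64(0.053887602977560276), np.float64(0.08717737935173499)) (np.float64(-0.053733214893864435), np.float64(0.08861279117248062))
wheat L (np.float64(0.053629524872678), np.float64(0.048540674591920026)) (np.float64(-0.05407108184232211), np.float64(0.049156090526378336)) R tilted (np.float64(0.05330083203073941), np.float64(-0.0021501219259188863)) (np.float64(-0.05580375721143022), np.float64(-0.0021766353420757147)) R flat (np.float64(0.05413479280393279), np.float64(-0.0012317873162737865))
```

The wheat's centre is at y≈24 mm, about 38 mm from the rye, and its projected width fits the tilt. Now I turn the jaws for the caddy, then fetch the salt.

>>> drive_tool:
  steps:
    - [0, 0, 0, 8.59, 0.75]
    - [0, 0, 0, 8.59, 0.75]
    - [0, 0, 0, 8.59, 0.75]
    - [0, 0, 0, 8.59, 0.75]
    - [0, 0, 0, 8.59, 0.75]
    - [0, 0, 0, 8.59, 0.75]
    - [0, 0, 0, 8.59, 0.75]
    - [0, 0, 0, 8.59, 0.75]
    - [0, 0, 0, 8.59, 0.75]
    - [0, 0, 0, 8.59, 0.75]

```text
time: 15.75
eef_pos: [0.571, 0.2201, 0.1388]
tcp_rot: [-0.56, 0.361, 0.616, 0.42]
contact_force: [0.4, -0.1, -0.0]
opening: 0.75
```

```bash
python3 go.py .4315 .069 .14 14.5
```

```text
shift cm [-1.55 18.69 -8.43] jaw now -157.3 turn 8.2 op 0.75 t 15.75 tilt 0.9934 F [ 0.4 -0.1 -0. ]
```

I turned the wrong way and hit joint 6's range. Turning back.

>>> drive_tool:
  steps:
    - [0, 0, 0, -8.59, 0.75]
    - [0, 0, 0, -8.59, 0.75]
    - [0, 0, 0, -8.59, 0.75]
    - [0, 0, 0, -8.59, 0.75]
    - [0, 0, 0, -8.59, 0.75]
    - [0, 0, 0, -8.59, 0.75]
    - [0, 0, 0, -8.59, 0.75]
    - [0, 0, 0, -8.59, 0.75]
    - [0, 0, 0, -8.59, 0.75]
    - [0, 0, 0, -8.59, 0.75]

```text
time: 16.75
eef_pos: [0.5704, 0.2199, 0.1382]
tcp_rot: [-0.695, -0.157, 0.697, -0.077]
contact_force: [-0.2, 0.1, -0.1]
opening: 0.748
```

```bash
python3 go.py .4315 .069 .14 14.5; python3 -c "
from h import *
s=readout.get_state();print(s['qpos'].round(3),s['eef_pos'],R.from_quat(s['tcp_rot']).as_matrix().round(3))"
```

```text
shift cm [-1.56  9.61 18.06] jaw now -70.8 turn -85.3 op 0.748 t 16.75 tilt 0.9936 F [-0.2  0.1 -0.1]
[0.155 0.232 1.825 0.128 1.092 1.333] [0.57042732 0.21994289 0.13820753] [[-0.021  0.326 -0.945]
 [ 0.111 -0.939 -0.327]
 [-0.994 -0.112 -0.016]]
```

The command kept a 6.5° tilt, and the rows can't undo it. After the turn the tilt lies about the jaw axis, so upright things are still gripped upright as long as I don't turn while holding. So I'll set the jaws to about 14° once and keep them.

>>> drive_tool:
  steps:
    - [-0.3, 0, 0, -8.4, 0.75]
    - [-0.3, 0, 0, -8.4, 0.75]
    - [-0.3, 0, 0, -8.4, 0.75]
    - [-0.3, 0, 0, -8.4, 0.75]
    - [-0.3, 0, 0, -8.4, 0.75]
    - [0, 0, 0, -8.4, 0.75]
    - [0, 0, 0, -8.4, 0.75]
    - [0, 0, 0, -8.4, 0.75]
    - [0, 0, 0, -8.4, 0.75]
    - [0, 0, 0, -8.4, 0.75]

```text
time: 17.75
eef_pos: [0.5707, 0.2183, 0.1531]
tcp_rot: [0.465, 0.583, -0.413, 0.523]
contact_force: [-0.1, 0.1, 0.4]
opening: 0.749
```

```bash
python3 go.py .4315 .066 .15 14.5; python3 -c "
from h import *
s=readout.get_state();print(s['qpos'].round(3),s['eef_pos'],R.from_quat(s['tcp_rot']).as_matrix().round(3))"
```

```text
shift cm [ -1.09 -17.01  11.63] jaw now 13.1 turn -1.4 op 0.749 t 17.75 tilt 0.9936 F [-0.1  0.1  0.4]
[ 0.152  0.214  1.816  0.126  1.119 -0.132] [0.57072389 0.21827668 0.15310209] [[-0.021  0.974  0.226]
 [ 0.111  0.227 -0.968]
 [-0.994  0.005 -0.113]]
```

>>> drive_tool:
  steps:
    - [-0.2, -3.38, 2.23, 0, 0.75]
    - [-0.2, -3.38, 2.23, 0, 0.75]
    - [-0.2, -3.38, 2.23, 0, 0.75]
    - [-0.2, -3.38, 2.23, 0, 0.75]
    - [-0.2, -3.38, 2.23, 0, 0.75]
    - [0, 0, 0, 0, 0.75]
    - [0, 0, 0, 0, 0.75]

```text
time: 18.45
eef_pos: [0.4311, 0.0718, 0.1503]
tcp_rot: [0.468, 0.581, -0.414, 0.521]
contact_force: [0.0, 0.1, 0.9]
opening: 0.747
```

```bash
python3 - <<'E'
from h import *
from go import go
c=cam("wrist"); save(c,"w7.png",s=1.4)
go(.4315,.071,.04,14)
print({k:v for k,v in c.items() if k in("eye",)})
import pickle; pickle.dump(c,open("w7.pkl","wb"))
E
```

```text
shift cm [11.   -0.15  1.36] jaw now 12.7 turn -1.3 op 0.749 t 18.5 tilt 0.9935 F [ 0.5 -0.2  0.1]
{'eye': array([0.4173822 , 0.13292127, 0.3016172 ])}
```

View pics/w7.png

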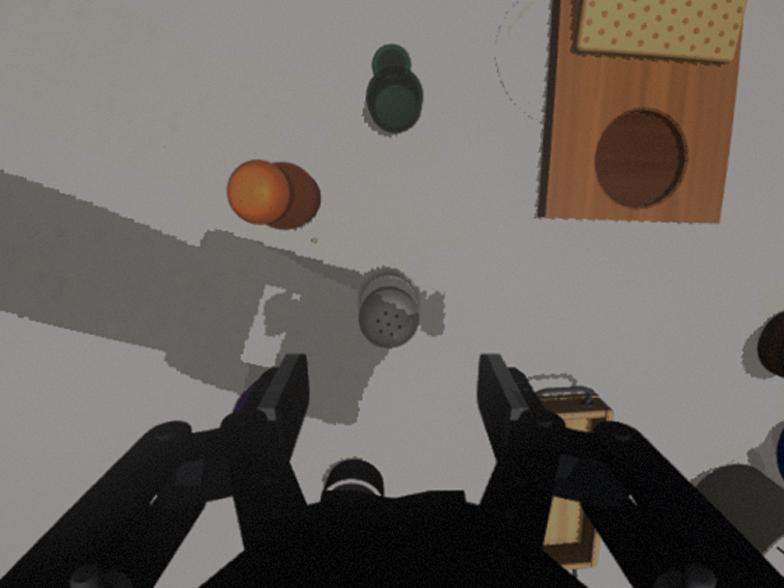

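The salt cap is centred at (389,317), directly ahead between the fingers. The oil's mouth is at (391,62) and its body at (394,100), the orange look-alike is at left (258,192), and the pot is at the bottom (355,480).

```bash
python3 - <<'E'
from h import *
from go import go
import pickle
c=pickle.load(open("w7.pkl","rb"))
W=lambda x,y,z:px2w(c,x/1.4,y/1.4,z)
s=W(389,317,.09);print("salt",s,"oil",W(391,60,.092),W(394,101,.02),"well",W(641,158,.016),"board corner -x-y",W(540,217,.016),"+x-y",W(719,222,.016))
go((s[0]+.4305)/2,.071,.04,14)
E
```

```text
salt [0.42993096 0.07510677 0.09      ] oil [0.40318397 0.19945626 0.092     ] [0.40573127 0.19806756 0.02      ] well [0.5794122  0.20288656 0.016     ] board corner -x-y [0.52104839 0.1476321  0.016     ] +x-y [0.65186983 0.17513449 0.016     ]
shift cm [11.   -0.28  1.34] jaw now 12.7 turn -1.3 op 0.749 t 18.5 tilt 0.9935 F [ 0.5 -0.2  0.1]
```

>>> drive_tool:
  steps:
    - [3, -0.2, 0.4, 0, 0.75]
    - [3, 0, 0.3, 0, 0.75]
    - [3, 0, 0.3, 0, 0.75]
    - [1.5, 0, 0.15, 0, 0.75]
    - [0.5, 0, 0, 0, 0.75]
    - [0, 0, 0, 0, 0.75]
    - [0, 0, 0, 0, 0.3]
    - [0, 0, 0, 0, 0.3]
    - [0, 0, 0, 0, 0.3]
    - [0, 0, 0, 0, 0.3]
  force: 30

```text
time: 19.5
eef_pos: [0.432, 0.0728, 0.0422]
tcp_rot: [0.468, 0.58, -0.413, 0.523]
contact_force: [-0.7, -0.4, 5.3]
opening: 0.431
```

>>> drive_tool:
  steps:
    - [0, 0, 0, 0, 0.3]
    - [0, 0, 0, 0, 0.3]
    - [-2, 0, -0.2, 0, 0.3]
    - [-3, 0, -0.3, 0, 0.3]
    - [-3, 0, -0.3, 0, 0.3]
    - [0, 0, 0, 0, 0.3]

```text
time: 20.1
eef_pos: [0.4333, 0.0711, 0.1253]
tcp_rot: [0.469, 0.578, -0.412, 0.525]
contact_force: [1.5, 0.4, -0.9]
opening: 0.428
```

```bash
python3 go.py .5815 -.020 .10 14.5;  python3 -c "
from h import *
c=cam('scene'); save(c,'s1.png',(180,120,420,300),3.3)
c=cam('top'); save(c,'t1.png',(180,120,420,300),3.3)"
```

```text
shift cm [ 1.4  12.39 12.39] jaw now 12.8 turn -1.7 op 0.428 t 20.1 tilt 0.9938 F [ 1.5  0.4 -0.9]
```

View pics/s1.png

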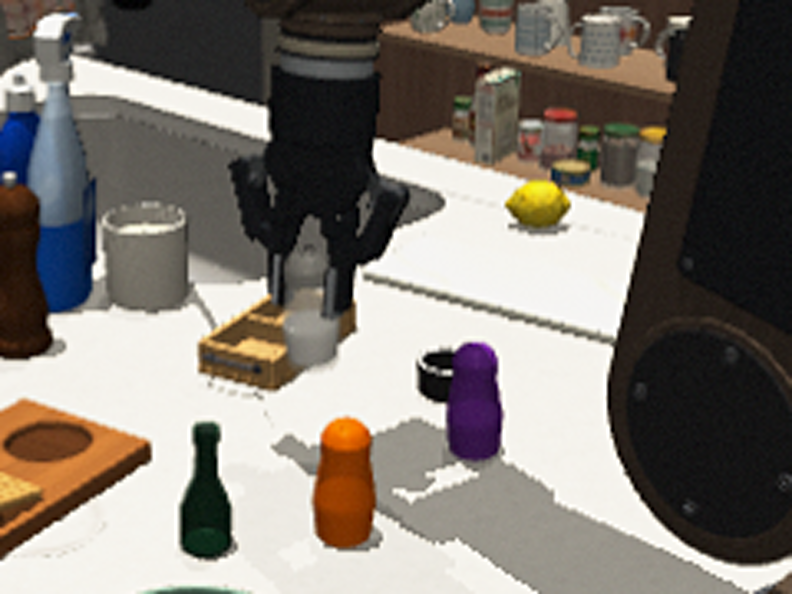

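The salt hangs upright in the jaws by its waist at (310,290), which explains the 36 mm opening; it's clear of the caddy. Carrying it to the near (+y) compartment.

>>> drive_tool:
  steps:
    - [0.35, 3.1, 3.07, 0, 0.3]
    - [0.35, 3.1, 3.07, 0, 0.3]
    - [0.35, 3.1, 3.07, 0, 0.3]
    - [0.35, 3.1, 3.07, 0, 0.3]
    - [0, 0, 0, 0, 0.3]
    - [0, 0, 0, 0, 0.3]

```text
time: 20.8
eef_pos: [0.5766, -0.0185, 0.0914]
tcp_rot: [0.467, 0.583, -0.414, 0.52]
contact_force: [-0.4, -1.1, -0.8]
opening: 0.426
```

```bash
python3 - <<'E'
from h import *
from go import go
c=cam("wrist"); save(c,"w8.png",s=1.4)
print(readout.get_state()["eef_pos"])
go(.5815,-.019,.0482)
import pickle; pickle.dump(c,open("w8.pkl","wb"))
E
```

```text
[ 0.57623116 -0.01794187  0.09210599]
shift cm [4.34 0.47 0.72] jaw now 12.8 turn None op 0.427 t 20.85 tilt 0.9933 F [-0.9 -0.9 -1.3]
```

View pics/w8.png

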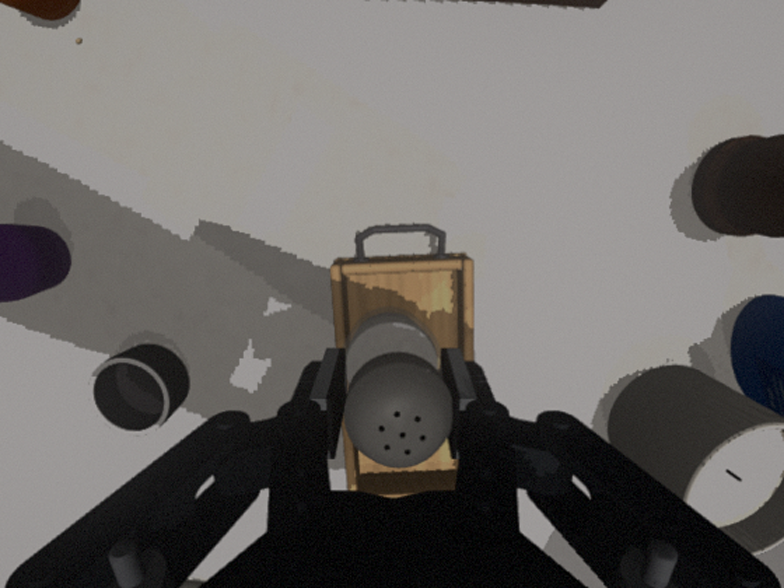

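The salt is above the near compartment, cap at (400,410). The caddy's end wall top edge runs (333,262)-(473,258), and the pot rim is centred at (131,395).

```bash
python3 - <<'E'
from h import *
from go import go
import pickle
c=pickle.load(open("w8.pkl","rb"))
W=lambda x,y,z:px2w(c,x/1.4,y/1.4,z)[:2]
a,b=W(333,262,.03),W(473,258,.03); d=b-a; print(a,b,np.hypot(*d),np.degrees(np.arctan2(d[1],d[0])))
Y=np.array([-.255,.967]); print("caddy c",(a+b)/2-.073*Y,"+y comp",(a+b)/2-.038*Y,"pot",W(131,395,.029))
print("salt cap",W(400,410,.09+.05))
E
```

```text
[0.54024477 0.00712635] [0.61118346 0.02525482] 0.07321843245937441 14.335204506689399
caddy c [ 0.59432911 -0.05440042] +y comp [ 0.58540411 -0.02055542] pot [ 0.43992534 -0.09461024]
salt cap [ 0.57785331 -0.01062186]
```

>>> drive_tool:
  steps:
    - [0, 0.6, 0.4, 0, 0.3]
    - [1.5, 0, 0.15, 0, 0.3]
    - [1.5, 0, 0.15, 0, 0.3]
    - [0.7, 0, 0.1, 0, 0.3]
    - [0.2, 0, 0, 0, 0.3]
    - [0, 0, 0, 0, 0.3]
    - [0, 0, 0, 0, 0.3]

```text
time: 21.55
eef_pos: [0.5855, -0.0206, 0.0554]
tcp_rot: [0.468, 0.581, -0.413, 0.523]
contact_force: [0.7, -0.8, -1.2]
opening: 0.429
```

```bash
python3 go.py .583 -.019 .0482
```

```text
shift cm [ 0.73 -0.21 -0.12] jaw now 12.8 turn None op 0.429 t 21.55 tilt 0.9936 F [ 0.7 -0.8 -1.2]
```

>>> drive_tool:
  steps:
    - [0.3, -0.1, 0, 0, 0.3]
    - [0.2, 0, 0, 0, 0.3]
    - [0.1, 0, 0, 0, 0.3]
    - [0, 0, 0, 0, 0.3]

```text
time: 21.95
eef_pos: [0.5839, -0.02, 0.0489]
tcp_rot: [0.468, 0.581, -0.413, 0.522]
contact_force: [0.6, -0.2, -0.6]
opening: 0.428
```

>>> drive_tool:
  steps:
    - [0.15, 0, 0, 0, 0.3]
    - [0, 0, 0, 0, 0.3]
    - [0, 0, 0, 0, 0.65]
    - [0, 0, 0, 0, 0.65]
    - [0, 0, 0, 0, 0.65]
    - [0, 0, 0, 0, 0.65]
    - [-2, 0, -0.2, 0, 0.65]
    - [-3, 0, -0.3, 0, 0.65]
    - [-4, 0, -0.4, 0, 0.65]
    - [0, 0, 0, 0, 0.65]

```text
time: 22.95
eef_pos: [0.5876, -0.0222, 0.1447]
tcp_rot: [0.47, 0.577, -0.411, 0.526]
contact_force: [0.2, -0.8, 1.5]
opening: 0.65
```

```bash
python3 go.py .4045 .1995 .145
```

```text
shift cm [  2.47 -12.96 -25.55] jaw now 12.8 turn None op 0.65 t 22.95 tilt 0.994 F [ 0.2 -0.8  1.5]
```

>>> drive_tool:
  steps:
    - [0.35, -1.85, -3.65, 0, 0.65]
    - [0.35, -1.85, -3.65, 0, 0.65]
    - [0.35, -1.85, -3.65, 0, 0.65]
    - [0.35, -1.85, -3.65, 0, 0.65]
    - [0.35, -1.85, -3.65, 0, 0.65]
    - [0.35, -1.85, -3.65, 0, 0.65]
    - [0.35, -1.85, -3.65, 0, 0.65]
    - [0, 0, 0, 0, 0.65]
    - [0, 0, 0, 0, 0.65]

```text
time: 23.85
eef_pos: [0.4, 0.201, 0.1411]
tcp_rot: [0.467, 0.581, -0.413, 0.523]
contact_force: [0.2, 0.6, -0.0]
opening: 0.647
```

```bash
python3 - <<'E'
from h import *
from go import go
c=cam("wrist"); save(c,"w9.png",s=1.4)
print(readout.get_state()["eef_pos"])
go(.404,.199,.029)
import pickle; pickle.dump(c,open("w9.pkl","wb"))
E
```

```text
[0.40071683 0.20044391 0.14132246]
shift cm [11.14  0.19  1.48] jaw now 12.8 turn None op 0.65 t 23.9 tilt 0.9936 F [ 0.3 -0.2  1. ]
```

View pics/w9.png

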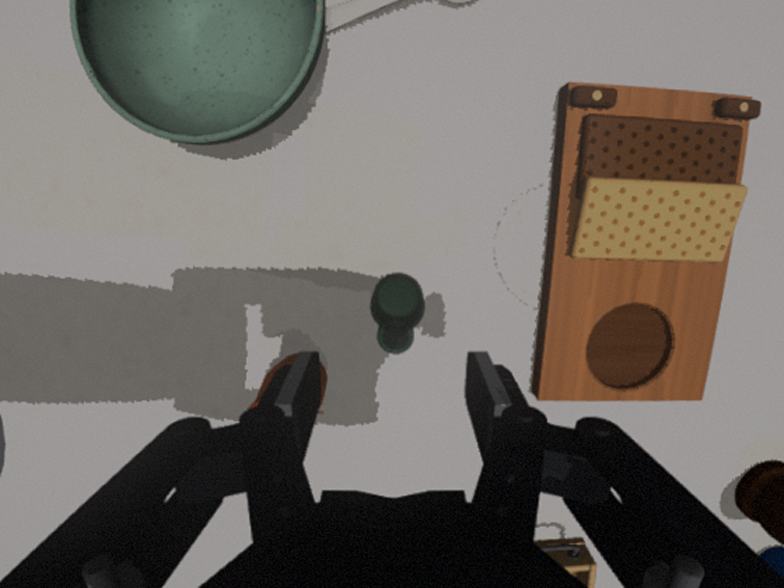

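The oil is upright, mouth at (395,338) and body at (397,302). The wheat is clearly tilted on the rye. Orange is left and behind, only in the perspective line of the finger.

```bash
python3 - <<'E'
from h import *
import pickle
c=pickle.load(open("w9.pkl","rb"))
W=lambda x,y,z:px2w(c,x/1.4,y/1.4,z)[:2]
print(W(395,338,.092),W(397,300,.02),"orange",W(290,385,.08),"well",W(629,346,.016))
E
```

```text
[0.40373044 0.19706582] [0.40546196 0.20043615] orange [0.35387216 0.15333402] well [0.57857292 0.20312573]
```

```bash
python3 - <<'E'
from h import *
import pickle
d=pickle.load(open("c0.pkl","rb")); c=d["scene"]
print(px2w(c,398/1.4,396/1.4,0)[:2],px2w(c,398/1.4,352/1.4,.085)[:2])
c=pickle.load(open("w7.pkl","rb"));print(px2w(c,258/1.4,192/1.4,.08)[:2],px2w(c,290/1.4,197/1.4,.01)[:2])
E
```

```text
[0.34497915 0.12540739] [0.34042545 0.13179251]
[0.34785617 0.1241002 ] [0.3484802  0.12268792]
```

Orange is at (.348,.124), so it's clear. Descending on the bottle.

>>> drive_tool:
  steps:
    - [3, 0.2, 0.4, 0, 0.65]
    - [3, 0, 0.4, 0, 0.65]
    - [2.5, 0, 0.35, 0, 0.65]
    - [1.6, 0, 0.2, 0, 0.65]
    - [0.6, 0, 0.1, 0, 0.65]
    - [0.2, 0, 0, 0, 0.65]
    - [0, 0, 0, 0, 0.65]
    - [0, 0, 0, 0, 0.65]

```text
time: 24.7
eef_pos: [0.405, 0.199, 0.0325]
tcp_rot: [0.468, 0.58, -0.413, 0.523]
contact_force: [0.3, -0.7, 0.3]
opening: 0.646
```

```bash
python3 go.py .404 .199 .030
```

```text
shift cm [ 0.25 -0.1   0.01] jaw now 12.7 turn None op 0.646 t 24.7 tilt 0.9936 F [ 0.3 -0.7  0.3]
```

>>> drive_tool:
  steps:
    - [0.3, -0.1, 0, 0, 0.65]
    - [0, 0, 0, 0, 0.65]
    - [0, 0, 0, 0, 0.2]
    - [0, 0, 0, 0, 0.2]
    - [0, 0, 0, 0, 0.2]
    - [0, 0, 0, 0, 0.2]
    - [0, 0, 0, 0, 0.2]
    - [0, 0, 0, 0, 0.2]
  force: 30

```text
time: 25.5
eef_pos: [0.4033, 0.1993, 0.0289]
tcp_rot: [0.468, 0.581, -0.413, 0.522]
contact_force: [-0.8, 0.4, 5.2]
opening: 0.38
```

>>> drive_tool:
  steps:
    - [-1, 0, -0.1, 0, 0.2]
    - [-2, 0, -0.2, 0, 0.2]
    - [-3, 0, -0.3, 0, 0.2]
    - [-3, 0, -0.3, 0, 0.2]
    - [-2, 0, -0.2, 0, 0.2]
    - [0, 0, 0, 0, 0.2]
    - [0, 0, 0, 0, 0.2]

```text
time: 26.2
eef_pos: [0.4016, 0.1974, 0.1383]
tcp_rot: [0.468, 0.581, -0.413, 0.522]
contact_force: [-0.3, -0.9, -0.8]
opening: 0.384
```

```bash
python3 go.py .601 -.087 .16; python3 -c "
from h import *
c=cam('scene'); save(c,'s2.png',(180,120,420,300),3.3)"
```

```text
shift cm [-5.67 13.18 31.7 ] jaw now 12.8 turn None op 0.384 t 26.2 tilt 0.9936 F [-0.3 -0.9 -0.8]
```

>>> drive_tool:
  steps:
    - [-2, 0, -0.2, 0, 0.2]
    - [-0.41, 1.465, 3.54, 0, 0.2]
    - [-0.41, 1.465, 3.54, 0, 0.2]
    - [-0.41, 1.465, 3.54, 0, 0.2]
    - [-0.41, 1.465, 3.54, 0, 0.2]
    - [-0.41, 1.465, 3.54, 0, 0.2]
    - [-0.41, 1.465, 3.54, 0, 0.2]
    - [-0.41, 1.465, 3.54, 0, 0.2]
    - [-0.41, 1.465, 3.54, 0, 0.2]
    - [-0.41, 1.465, 3.54, 0, 0.2]

```text
time: 27.25
eef_pos: [0.6009, -0.0875, 0.1578]
tcp_rot: [0.467, 0.583, -0.414, 0.52]
contact_force: [0.5, 0.6, -1.3]
opening: 0.381
```

>>> drive_tool:
  steps:
    - [0, 0, 0, 0, 0.2]
    - [0, 0, 0, 0, 0.2]

```text
time: 27.45
eef_pos: [0.6004, -0.0867, 0.1581]
tcp_rot: [0.468, 0.582, -0.414, 0.52]
contact_force: [-1.0, 0.2, -3.0]
opening: 0.385
```

```bash
python3 - <<'E'
from h import *
from go import go
c=cam("wrist"); save(c,"w10.png",s=1.4)
print(readout.get_state()["eef_pos"])
go(.601,-.088,.0355)
import pickle; pickle.dump(c,open("w10.pkl","wb"))
E
```

```text
[ 0.60017186 -0.08589945  0.15840134]
shift cm [12.18 -0.02  1.64] jaw now 12.7 turn None op 0.385 t 27.5 tilt 0.9933 F [ 0.2 -0.6 -1.6]
```

View pics/w10.png

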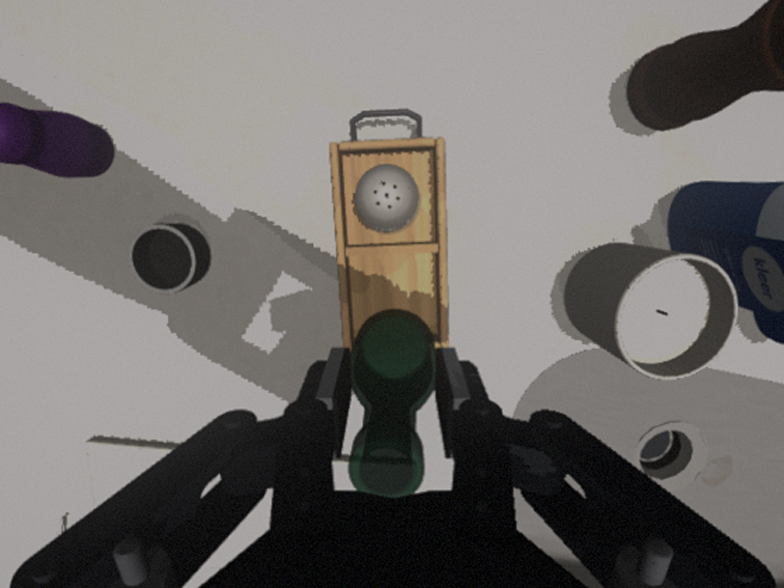

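The salt stands centred in its compartment, cap at (387,195). The middle wall is at (391,245), the end edge runs (331,143)-(445,139), and the bottle hangs upright at (393,345). The pot rim is at (163,258), and the candle and pepper are untouched.

```bash
python3 - <<'E'
from h import *
import pickle
c=pickle.load(open("w10.pkl","rb"))
W=lambda x,y,z:px2w(c,x/1.4,y/1.4,z)[:2]
a,b=W(331,143,.03),W(445,139,.03);Y=np.array([-.25,.968]);X=np.array([.968,.25])
o1=(a+b)/2-.073*Y;o2=W(391.5,245,.03);print("caddy",o1,o2,b-a)
for o in(o1,o2):
  print("target -y comp",o-.035*Y); s=W(387,196,.096); print("salt in caddy",(s-o)@X,(s-o)@Y)
print("bottle base",W(394,345,.13),"mouth",W(387,460,.2215),"pot",W(164,258,.029))
E
```

```text
caddy [ 0.594677   -0.05658033] [ 0.59359834 -0.05192409] [0.07213682 0.0188225 ]
target -y comp [ 0.603427   -0.09046033]
salt in caddy -0.0013054178310701048 0.036154886477714476
target -y comp [ 0.60234834 -0.08580409]
salt in caddy -0.001425333120896057 0.03137797644505774
bottle base [ 0.60245866 -0.08712616] mouth [ 0.59946162 -0.08486566] pot [ 0.44022969 -0.09514853]
```

>>> drive_tool:
  steps:
    - [3, 0, 0.4, 0, 0.2]
    - [3, 0, 0.4, 0, 0.2]
    - [3, 0, 0.4, 0, 0.2]
    - [1.5, 0, 0.2, 0, 0.2]
    - [0.8, 0, 0.1, 0, 0.2]
    - [0.3, 0, 0, 0, 0.2]
    - [0, 0, 0, 0, 0.2]
    - [0, 0, 0, 0, 0.2]

```text
time: 28.3
eef_pos: [0.604, -0.0883, 0.0456]
tcp_rot: [0.468, 0.58, -0.413, 0.523]
contact_force: [0.1, -0.7, -1.3]
opening: 0.384
```

```bash
python3 go.py .601 -.088 .0352
```

```text
shift cm [ 1.04 -0.3   0.02] jaw now 12.8 turn None op 0.384 t 28.3 tilt 0.9937 F [ 0.1 -0.7 -1.3]
```

>>> drive_tool:
  steps:
    - [0.4, -0.15, 0, 0, 0.2]
    - [0.3, 0, 0, 0, 0.2]
    - [0.2, 0, 0, 0, 0.2]
    - [0, 0, 0, 0, 0.2]
    - [0, 0, 0, 0, 0.2]

```text
time: 28.8
eef_pos: [0.6014, -0.0874, 0.035]
tcp_rot: [0.468, 0.581, -0.413, 0.522]
contact_force: [0.2, -0.2, -0.1]
opening: 0.38
```

>>> drive_tool:
  steps:
    - [0.1, 0, 0, 0, 0.2]
    - [0, 0, 0, 0, 0.2]
    - [0, 0, 0, 0, 0.6]
    - [0, 0, 0, 0, 0.6]
    - [0, 0, 0, 0, 0.6]
    - [0, 0, 0, 0, 0.6]
    - [-2, 0, -0.25, 0, 0.6]
    - [-3, 0, -0.35, 0, 0.6]
    - [-4, 0, -0.4, 0, 0.6]
    - [-2, 0, -0.2, 0, 0.6]

```text
time: 29.8
eef_pos: [0.6021, -0.0884, 0.1484]
tcp_rot: [0.468, 0.579, -0.413, 0.524]
contact_force: [-0.0, -0.1, 1.0]
opening: 0.599
```

```bash
python3 go.py .439 -.0945 .145
```

```text
shift cm [  0.46 -16.04  -2.97] jaw now 12.8 turn None op 0.599 t 29.8 tilt 0.9938 F [-0.  -0.1  1. ]
```

>>> drive_tool:
  steps:
    - [0.1, -4.0, -0.7, 0, 0.85]
    - [0.1, -4.0, -0.7, 0, 0.85]
    - [0.1, -4.0, -0.7, 0, 0.85]
    - [0.1, -4.0, -0.7, 0, 0.85]
    - [0, 0, 0, 0, 0.85]
    - [0, 0, 0, 0, 0.85]

```text
time: 30.4
eef_pos: [0.4379, -0.0957, 0.1427]
tcp_rot: [0.468, 0.58, -0.413, 0.523]
contact_force: [0.8, -0.6, 0.5]
opening: 0.851
```

```bash
python3 go.py .4385 -.0955 .012
```

```text
shift cm [12.99 -0.07  1.45] jaw now 12.7 turn None op 0.851 t 30.4 tilt 0.9936 F [ 0.8 -0.6  0.5]
```

>>> drive_tool:
  steps:
    - [3, 0, 0.35, 0, 0.85]
    - [3, 0, 0.35, 0, 0.85]
    - [3, 0, 0.35, 0, 0.85]
    - [2, 0, 0.25, 0, 0.85]
    - [1, 0, 0.1, 0, 0.85]
    - [0.5, 0, 0, 0, 0.85]
    - [0, 0, 0, 0, 0.85]
    - [0, 0, 0, 0, 0.85]

```text
time: 31.2
eef_pos: [0.4404, -0.0957, 0.0177]
tcp_rot: [0.468, 0.58, -0.413, 0.523]
contact_force: [0.2, 0.3, -0.9]
opening: 0.852
```

```bash
python3 go.py .4385 -.0955 .013
```

```text
shift cm [ 0.48 -0.18 -0.01] jaw now 12.8 turn None op 0.852 t 31.2 tilt 0.9937 F [ 0.2  0.3 -0.9]
```

>>> drive_tool:
  steps:
    - [0.5, -0.1, 0, 0, 0.85]
    - [0, 0, 0, 0, 0.85]
    - [0, 0, 0, 0, 0.4]
    - [0, 0, 0, 0, 0.4]
    - [0, 0, 0, 0, 0.4]
    - [0, 0, 0, 0, 0.4]
    - [0, 0, 0, 0, 0.4]
    - [0, 0, 0, 0, 0.4]
  force: 30

```text
time: 32.0
eef_pos: [0.4386, -0.0952, 0.0124]
tcp_rot: [0.468, 0.581, -0.413, 0.523]
contact_force: [-2.0, -0.5, 6.2]
opening: 0.555
```

>>> drive_tool:
  steps:
    - [-1, 0, -0.1, 0, 0.4]
    - [-3, 0, -0.3, 0, 0.4]
    - [-4, 0, -0.45, 0, 0.4]
    - [-4, 0, -0.45, 0, 0.4]
    - [-1, 0, -0.1, 0, 0.4]
    - [0, 0, 0, 0, 0.4]
    - [0, 0, 0, 0, 0.4]

```text
time: 32.7
eef_pos: [0.4362, -0.0954, 0.141]
tcp_rot: [0.468, 0.582, -0.413, 0.521]
contact_force: [0.2, 0.5, -1.6]
opening: 0.554
```

```bash
python3 go.py .5785 .203 .12
```

```text
shift cm [  5.19  20.46 -25.53] jaw now 12.8 turn None op 0.554 t 32.7 tilt 0.9934 F [ 0.2  0.5 -1.6]
```

>>> drive_tool:
  steps:
    - [0.4, 2.56, -3.19, 0, 0.4]
    - [0.4, 2.56, -3.19, 0, 0.4]
    - [0.4, 2.56, -3.19, 0, 0.4]
    - [0.4, 2.56, -3.19, 0, 0.4]
    - [0.4, 2.56, -3.19, 0, 0.4]
    - [0.6, 2.56, -3.19, 0, 0.4]
    - [0.8, 2.56, -3.19, 0, 0.4]
    - [0.8, 2.56, -3.19, 0, 0.4]
    - [0, 0, 0, 0, 0.4]
    - [0, 0, 0, 0, 0.4]

```text
time: 33.7
eef_pos: [0.5781, 0.2017, 0.1277]
tcp_rot: [0.466, 0.583, -0.415, 0.521]
contact_force: [-0.8, -0.6, -0.3]
opening: 0.558
```

```bash
python3 - <<'E'
from h import *
from go import go
c=cam("wrist")
print(readout.get_state()["eef_pos"])
go(.5788,.2035,.021)
import pickle; pickle.dump(c,open("w11.pkl","wb"))
# pot rim (bright ring) and board detection
f=c["frame"]; g=cv2.cvtColor(f,cv2.COLOR_RGB2GRAY)
s=readout.get_state()["eef_pos"]
e=w2px(c,[s[0],s[1],s[2]-.012+.029]); print("expected rim px",e, "well px",w2px(c,[.5788,.2022,.016]))
hsv=cv2.cvtColor(f,cv2.COLOR_RGB2HSV)
m=((hsv[:,:,1]>100)&(hsv[:,:,2]>30)&(hsv[:,:,0]<22)).astype(np.uint8)
n,l,st,ce=cv2.connectedComponentsWithStats(m); i=st[1:,4].argmax()+1
pts=np.argwhere(l==i)[:,::-1]; print("board bbox",st[i]); q=cv2.convexHull(pts.astype(np.int32)); ap=cv2.approxPolyDP(q,6,True)[:,0]; print(ap.tolist()); 
for p in ap: print(px2w(c,*p,.016)[:2])
E
```

```text
[0.57832119 0.20091734 0.12839936]
shift cm [10.7   0.07  0.97] jaw now 12.8 turn None op 0.554 t 33.75 tilt 0.9936 F [-0.3  0.2 -1.3]
expected rim px [278.2914022  277.57127683] well px [279.72783599 214.5059627 ]
board bbox [  207     4   158   256 31871]
[[363, 8], [346, 259], [212, 255], [208, 5]]
[0.60715564 0.38927568]
[0.65030682 0.17361748]
[0.52472595 0.1492042 ]
[0.48124229 0.36261265]
```

>>> drive_tool:
  steps:
    - [3, 0.1, 0.25, 0, 0.4]
    - [3, 0, 0.25, 0, 0.4]
    - [2, 0, 0.25, 0, 0.4]
    - [1.2, 0, 0.15, 0, 0.4]
    - [0.6, 0, 0.05, 0, 0.4]
    - [0.2, 0, 0, 0, 0.4]
    - [0, 0, 0, 0, 0.4]
    - [0, 0, 0, 0, 0.4]

```text
time: 34.55
eef_pos: [0.5824, 0.2035, 0.0322]
tcp_rot: [0.468, 0.58, -0.413, 0.523]
contact_force: [-0.5, -0.6, -0.7]
opening: 0.559
```

```bash
python3 go.py .5788 .2035 .021
```

```text
shift cm [ 1.12 -0.36  0.05] jaw now 12.8 turn None op 0.559 t 34.55 tilt 0.9936 F [-0.5 -0.6 -0.7]
```

>>> drive_tool:
  steps:
    - [0.4, -0.2, 0, 0, 0.4]
    - [0.4, 0, 0, 0, 0.4]
    - [0.2, 0, 0, 0, 0.4]
    - [0, 0, 0, 0, 0.4]
    - [0, 0, 0, 0, 0.4]

```text
time: 35.05
eef_pos: [0.5793, 0.2042, 0.0208]
tcp_rot: [0.468, 0.581, -0.413, 0.522]
contact_force: [-0.1, 0.7, -1.4]
opening: 0.554
```

>>> drive_tool:
  steps:
    - [0.1, 0, 0, 0, 0.4]
    - [0, 0, 0, 0, 0.75]
    - [0, 0, 0, 0, 0.75]
    - [0, 0, 0, 0, 0.75]
    - [0, 0, 0, 0, 0.75]
    - [-2, 0, -0.25, 0, 0.75]
    - [-3, 0, -0.35, 0, 0.75]
    - [-4, 0, -0.4, 0, 0.75]
    - [-4, 0, -0.4, 0, 0.75]
    - [0, 0, 0, 0, 0.75]

```text
time: 36.05
eef_pos: [0.5827, 0.204, 0.1585]
tcp_rot: [0.471, 0.578, -0.409, 0.526]
contact_force: [0.2, -0.3, 0.8]
opening: 0.746
```

```bash
python3 go.py .48 .0 .30
```

```text
shift cm [-16.35 -14.2   15.9 ] jaw now 12.8 turn None op 0.746 t 36.05 tilt 0.9935 F [ 0.2 -0.3  0.8]
```

>>> drive_tool:
  steps:
    - [-3, 0, 0, 0, 0.75]
    - [-1.67, -2.12, 4.08, 0, 0.75]
    - [-1.67, -2.12, 4.08, 0, 0.75]
    - [-1.67, -2.12, 4.08, 0, 0.75]
    - [-1.67, -2.12, 4.08, 0, 0.75]
    - [-1.67, -2.12, 4.08, 0, 0.75]
    - [-1.67, -2.12, 4.08, 0, 0.75]
    - [-1.67, -2.12, 4.08, 0, 0.75]
    - [-1.67, -2.12, 4.08, 0, 0.75]
    - [-1.67, -2.12, 4.08, 0, 0.75]

```text
time: 37.05
eef_pos: [0.4753, -0.2164, 0.2867]
tcp_rot: [0.468, 0.581, -0.413, 0.522]
contact_force: [1.4, 0.3, 0.3]
opening: 0.751
```

>>> drive_tool:
  steps:
    - [-1, -2.12, 4.08, 0, 0.75]
    - [0, -2.12, 4.08, 0, 0.75]
    - [0, -2.12, 4.08, 0, 0.75]
    - [0, 0, 0, 0, 0.75]
    - [0, 0, 0, 0, 0.75]
    - [0, 0, 0, 0, 0.75]

```text
time: 37.65
eef_pos: [0.4415, -0.3477, 0.282]
tcp_rot: [0.468, 0.581, -0.413, 0.522]
contact_force: [0.4, 0.4, -0.1]
opening: 0.75
```

```bash
python3 - <<'E'
from h import *
import pickle
print(readout.get_state()["eef_pos"])
t=cam("top"); s=cam("scene"); pickle.dump((t,s),open("fin.pkl","wb"))
a=cv2.resize(t["frame"][165:265,105:345,::-1],(792,330),interpolation=cv2.INTER_CUBIC)
b=cv2.resize(s["frame"][185:305,110:310,::-1],(450,270),interpolation=cv2.INTER_CUBIC)
im=np.zeros((600,792,3),np.uint8); im[:330]=a; im[330:,:450]=b
cv2.imwrite("pics/fin.png",im)
E
```

```text
[ 0.44153665 -0.34765458  0.28201512]
```

View pics/fin.png

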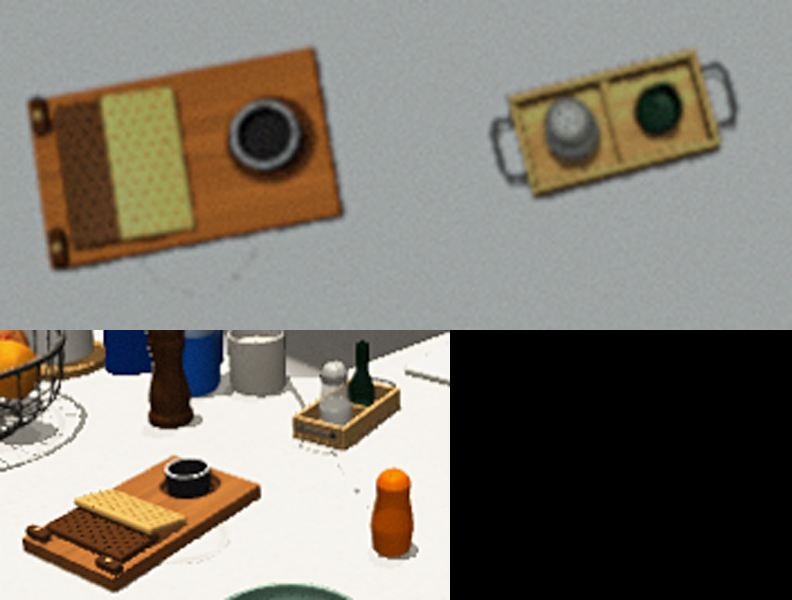

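Final picture: rye at the rail, wheat lapped and tilted, pot standing level in the well (rim centre 266,135), salt (572,130) and oil (659,110) upright one to a compartment. A last numeric check of the pot and slices.

```bash
python3 - <<'E'
from h import *
import pickle
c=pickle.load(open("fin.pkl","rb"))[0]
W=lambda x,y,z:px2w(c,105+(x+.5)/3.3-.5,165+(y+.5)/3.3-.5,z)[:2]
C=[(32,100,.02),(315,48,.016),(342,214,.016),(55,268,.02)]
P=[W(*p) for p in C];o=np.mean(P,0);y=P[0]+P[3]-P[1]-P[2];y/=np.hypot(*y);x=np.array([y[1],-y[0]])
B=lambda p:(round((p-o)@x,4),round((p-o)@y,4))
print(o,"pot",B(W(266,135,.037)))
ry=[W(57,103,.025),W(77,248,.025)];wl=[W(102,94,.0365),W(119,238,.0365)];wr=[W(173,88,.025),W(193,228,.025)]
print("rye edge",*map(B,ry),"wheat hi",*map(B,wl),"lo",*map(B,wr))
for n,q in(("salt",(569,113,.096)),("oil body",(660,111,.04))):
  p=W(*q); o2=np.array([.5915,-.0548]);X=np.array([.968,.25]);Y=np.array([-.25,.968]);print(n,(p-o2)@X,(p-o2)@Y)
E
```

```text
[0.56429826 0.26453686] pot (np.float64(0.0012), np.float64(-0.0652))
rye edge (np.float64(0.0573), np.float64(0.088)) (np.float64(-0.0536), np.float64(0.0883)) wheat hi (np.float64(0.0548), np.float64(0.0502)) (np.float64(-0.0538), np.float64(0.0531)) lo (np.float64(0.0521), np.float64(0.0002)) (np.float64(-0.0551), np.float64(0.0013))
salt 0.002048103433081455 0.032210152044617746
oil body -0.0032159024951801535 -0.035108799829096246
```

All within tolerance; handing in.

```bash
python3 -c "
from plant import sign_off
print(sign_off())"
```

```text
the job is handed in; nothing more can be done
None
```

Both sets are made up and handed in at about 38 s of the 134 s. No verdict was reported. My last checks all came out within the limits.

| Item | Last check | Limit |
|---|---|---|
| Rye | flat at board x ≈ 0–2 mm, y ≈ 61–63 mm | x ±13, y 52–70 mm |
| Wheat | lapped, centre y ≈ 24–26 mm, about 35–38 mm from the rye | y 5–42, distance 28.5–47 mm |
| Butter pot | level in its well at (1, −65) mm | x ±12, y −80 to −56 mm |
| Salt | upright in its caddy compartment at (2, 32) mm | x ±20, y 15 to 55 mm |
| Oil bottle | upright in the other compartment at (−3, −35) mm | x ±20, y −55 to −15 mm |

- **Wheat tilt:** I judged it by eye and from its projected width, which fits about 14°, so I have no direct measurement of it.
- **Pepper mill and candle:** the arm never went near them and they look untouched in the last scene picture, but I did not measure their positions.
- **Agreement between cameras:** the top and wrist cameras disagreed by 2–4 mm on absolute positions. Measured relative to the board or caddy they agreed to about 2–5 mm.
- **One fault on the way:** I turned the empty gripper the wrong way into the last joint's limit, which left the tool tilted about 6.5°, and the moves could not undo that. I set the jaws so the tilt lay about the jaw axis and did not turn while holding anything. The salt, oil and pot were all carried upright that way.

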